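# Fit the crank handle, shut the vacuum valve and back it off two turns

## Robot

A 7-joint arm with a two-finger parallel gripper is mounted at the origin on the work surface. World frame = base frame: x ahead of the robot, y to its left, z up, the work surface at z = 0. Lengths are in m, angles in rad, forces in N, time in s.
With the tool pointing down it reaches from about 0.425 to 0.925 m from the base axis. Payload 6.8 kg.
Tool frame: the origin (TCP) lies on the centre line of the jaws, within the pads' length; the fingertips stand 19 mm ahead of it and the grasp point (between the pads) is the TCP (tcp_to_tips is the distance from the TCP to the fingertips, in m); x points along the fingers, y is the direction in which the jaws open and shut, and the axes are right-handed (so a half turn about x gives the same grasp; the last joint's range is limited). The gripper opens to 85 mm and grips with 20 to 120 N. Pads are 22 mm wide; open, the fingers measure 114 mm over their backs; the gripper's body (76 mm by 85 mm) begins 54 mm behind the grasp point. The pads swing forward as they close: fully open they stand 13 mm farther back than shut.
Start: joints at [-1.282, 0.477, 0.022, 1.555, -0.011, 1.109, -0.083], TCP at [0.261, 0.623, 0.212] pointing down, gripper open.
Joint ranges: [-2.96, 2.96], [-0.34, 2.1], [-1.41, 1.46], [0.24, 2.44], [-1.37, 4.51], [0.17, 1.92], [-2.96, 2.96]. Speed limits (rad/s): [2.39, 2.39, 3.14, 3.14, 3.14, 3.14, 3.14].

## Interface

Orientations are given as a unit quaternion [w, x, y, z].
In Python, from station import get_obs, read_camera, hand_in, spot_in, cut_out, tcp_to_tips gives the robot as it stands.
- The arm moves only by the shell command python3 -m jog 'ROWS' [FORCE]. ROWS is JSON, a list of rows, each an object of numbers: "gripper": the closure, from 0 (fully open) to 1 (shut); "dx", "dy", "dz": the shift along the world's x, y, z in m; "rx", "ry", "rz": the turn, a rotation vector about the world's x, y, z in degrees. In form: [{"gripper": .., "dx": .., "dy": .., "dz": .., "rx": .., "ry": .., "rz": ..}, ...]. A call has 1 to 10 rows; each row is the pose to reach, as a shift and turn from the pose commanded when the call began; what a row does not reach only later rows make up. A row lasts 1/10 s, in which the tool goes at most 50 mm and 8.59 degrees, less where a joint would pass 70% of its speed; a pose out of reach is approached as far as the arm can. A call with a gripper value outside its range is refused whole. The fingers move at their own pace and stop on an object; FORCE is the grip in N (left out, the last holds). Time passes only in rows, so rows that repeat a pose let the fingers close. It gives the time, the measured TCP pose, the force and the opening at its end, in the units of the state.
- get_obs(): the state, without advancing time (a new reading comes with each control period).
- read_camera(name): name is "scene" or "top" or "wrist"; returns a dict with "pixels" (384x512x3 uint8, blue, green, red), "range_z" (384x512 float32, m along the optical axis (not along the pixel's ray), 0 where there is no reading), "camera_matrix" (3x3 intrinsics, pixels), "cam_to_world" (4x4, takes a point from camera to world coordinates). Camera axes: x right, y down, z forward; pixel columns grow to the right and rows downward; lengths in m; the calibration is good to about 2 mm. The wrist camera is an equidistant fisheye: a pixel r from the principal point sees the ray r / f radians off the axis. A picture is of the moment at which its call begins.
- hand_in(): hands the job in, once; it reports no verdict.
Trained networks look in the newest picture that a camera, given by its name, has taken for a name from the list of things; names that differ only in an ending like _2 or _b are one class to them, and where a whole thing is asked for, a point or a joint stands for the part that bears it (a point fixed in the world has none). Each returns a list of dicts, best first, with "conf" (0 to 1); they miss things now and then, are a little off and sometimes report something else, mostly with a low value. They report only what shows in the picture. A call takes as long as a camera call. They do not tell look-alikes from the thing itself.
- spot_in(camera, label): "box" ([centre column, centre row, width, height] in pixels, round what is visible of it).
- cut_out(camera, label): "mask" (384x512 bool, what is visible of it) and "box" ([centre column, centre row, width, height] in pixels, round what is visible of it).
The state is a dict: "t": time; "q": joint angles; "joint_vel": joint speeds; "joint_torque": joint torques, N m; "eef_pos": TCP position; "tool_rot": TCP orientation; "contact_force": force on the tool from outside, world axes, zero at the start; "torque": the same for the moment, N m; "gripper_width": opening from 0.0 (shut) to 1.0 (fully open).
Only numpy, scipy, OpenCV 4.12 (cv2) and the standard library are available. Lean on these libraries where they do the work, as an engineer would, in place of code of your own. Each camera call takes 0.05 s, during which the arm holds its last target. There are 200 camera calls.

## Task

Pull the loose crank handle out of the post holder it stands in, put it fully home in the socket on the rim of the valve's handwheel, and with it crank the valve shut, clockwise seen from above, until it comes up against its stop. Then back it off exactly two full turns counter-clockwise and finish there still gripping the handle, upright and home in the wheel: do not let go. Leave the other things on the bench where they are.

Things in the scene. Friction and masses are not known exactly. Their poses are not given: they have to be found in the camera images.
- handle_grip (a point): Crank handle's grasp point: on its axis half-way up its black grip, 41 mm above the collar's underside, 73 mm above the shank's nose, 35 mm below the top. The handle starts upright in one of two post holders, collar on the holder's rim, this point 103 mm above the table; lift it straight up at least 35 mm to free it.
- handle_collar (a point): Point on the handle's axis at the underside of its collar, 41 mm below handle_grip. When the handle is home this lies at socket_mouth.
- handle: The loose crank handle, 110 g, round. Top to bottom: black plastic grip 21 mm in diameter, 70 mm long; bright steel collar 27 mm in diameter, 6 mm thick; steel shank 12 mm in diameter, 32 mm long, its last 10 mm tapering to a 6 mm nose. Origin on the axis at the collar's underside, z up the axis.
- socket_mouth (a point): Centre of the mouth of the handle's socket: an upright aluminium cup on the handwheel's rim, 29 mm outside, round hole 16 mm wide, 34 mm deep. It is 127 mm above the table, 55 mm from the wheel's axis, and goes round with the wheel. The handle home in it turns freely, so it can be carried round in a circle without turning the gripper; its handle_grip is then 41 mm above this point.
- wheel_axis (a point): Point on the handwheel's upright turning axis, level with socket_mouth (127 mm above the table). Black plastic wheel, rim circle 110 mm in diameter, rim 12 mm thick with its middle 115 mm above the table, three spokes, hub top 134 mm above the table, on a fixed aluminium valve body with a 110 x 90 mm foot.
- valve_wheel (a joint): Handwheel angle, rad: 0 = shut, at the hard stop; it grows as the valve opens, counter-clockwise seen from above; one turn is 6.283. Starts 1.5 to 7.5 open; can open to 20. At 0 and every whole turn the socket is right above the valve's horizontal side port. It drags with 0.12 N m (2 to 3 N at the handle) and stays where it is left.
- valve_foot (a point): Centre of the underside of the valve's foot plate, on the wheel's axis, on the table; x points along the horizontal steel side port (42 mm above the table, ending 95 mm from the axis).
- holder_a_mouth (a point): Centre of the mouth of the post holder in which the crank handle starts: fixed black tube 30 mm in diameter on a 50 x 50 mm foot, mouth 62 mm above the table, hole 16 mm wide and 50 mm deep.
- holder_b_mouth (a point): Centre of the mouth of the other, identical post holder, which holds a plain steel post. The two holders may stand in either place, 80 mm or more apart.
- post_mid (a point): Bystander: plain steel post 12.6 mm in diameter, 100 mm long, loose in the other holder, its top about 112 mm above the table; centre.
- blank_flange_mid (a point): Bystander: steel disc 55 mm in diameter, 9 mm thick, flat on the table; centre.
- clamp_ring_mid (a point): Bystander: aluminium ring 54 mm in diameter, 14 mm high; centre.
- driver_mid (a point): Bystander: screwdriver 170 mm long lying on the table; centre.
- detector_box_mid (a point): Bystander: black box 75 x 55 x 42 mm; centre.
- lens_mount_mid (a point): Bystander: lens in a round black mount on a post with a round foot, 112 mm tall; point 50 mm up its axis.
- bottle_mid (a point): Bystander: white bottle 56 mm in diameter, 120 mm tall; centre.
There are look-alikes about, which are no part of the job. What is shaped like the handle but pink or red is not meant.

How it is judged:
By the outcome, as a careful person would: the job done as asked, in the order asked, and still so for the second after the job is handed in, while the arm keeps its last pose, push and grip.
It also fails if it takes over 72 s, if anything falls off the work surface, if the arm or the gripper's body presses on something with over 40 N, if the wrist force passes 120 N, or if a joint passes its speed limit or range.

## Working session

There is one attempt and no reset: what is moved stays moved. The work goes in short steps, Python scripts to look and compute and a shell command to move; the robot and the scene stay as the last step left them, time stands still between calls to the robot, and variables do not carry over. Pictures are saved under pics/ and viewed, about 8 in all and at most 12, crops included, and the job is handed in when it is done.

```bash
mkdir -p pics; cat > h.py <<'E'
import numpy as np, cv2
from station import *
def grab(cam,name=None):
    c=read_camera(cam)
    if name: cv2.imwrite(f'pics/{name}.png',c['pixels'])
    return c
def pt(c,u,v,z):
    K=c['camera_matrix']; p=np.array([(u-K[0,2])/K[0,0]*z,(v-K[1,2])/K[1,1]*z,z,1]); return (c['cam_to_world']@p)[:3]
def cloud(c):
    K=c['camera_matrix']; z=c['range_z']; v,u=np.mgrid[:z.shape[0],:z.shape[1]]
    P=np.stack([(u-K[0,2])/K[0,0]*z,(v-K[1,2])/K[1,1]*z,z,np.ones_like(z)],-1)@c['cam_to_world'].T
    P=P[...,:3]; P[z==0]=np.nan; return P
E
python3 - <<'E'
from h import *
np.set_printoptions(precision=3,suppress=True)
o=get_obs(); print(o['t'],o['eef_pos'],o['tool_rot'])
for cam in ['scene','top']:
    c=grab(cam,cam+'0'); P=cloud(c); print(cam,c['cam_to_world'][:3,3],c['camera_matrix'][0,0])
    for l in ['handle','handle_grip','socket_mouth','wheel_axis','valve_foot','holder_a_mouth','post_mid','lens_mount_mid','bottle_mid','detector_box_mid','driver_mid']:
        for d in cut_out(cam,l)[:4]:
            q=P[d['mask']]; q=q[~np.isnan(q[:,0])]
            print(l,round(d['conf'],2),np.round(d['box']),np.median(q,0) if len(q) else None,np.nanmax(q[:,2]) if len(q) else None)
a=cv2.imread('pics/scene0.png');b=cv2.imread('pics/top0.png')
cv2.imwrite('pics/both.png',cv2.resize(np.vstack([a,b]),None,fx=.78,fy=.78))
E
```

```text
0.0 [0.261 0.622 0.211] [ 0.693  0.139  0.693 -0.14 ]
scene [1.591 0.413 0.81 ] 476.75155704720106
handle 0.77 [339. 192.   6.  32.] [0.424 0.18  0.065] 0.11054800267242715
handle 0.71 [253. 185.  46.  30.] [ 0.578 -0.029  0.119] 0.13527625163362977
handle 0.65 [322. 191.  13.  30.] [0.509 0.153 0.104] 0.14004313757130415
handle 0.56 [350. 214.  13.  36.] [0.535 0.239 0.067] 0.10954427101731834
handle_grip 0.75 [350. 215.   8.  36.] [0.535 0.239 0.067] 0.10954427101731834
handle_grip 0.67 [323. 191.  12.  25.] [0.509 0.153 0.104] 0.14004313757130415
handle_grip 0.65 [340. 191.  12.  32.] [0.423 0.18  0.058] 0.11054800267242715
socket_mouth 0.69 [253. 187.  45.  27.] [ 0.578 -0.032  0.119] 0.13527625163362977
socket_mouth 0.65 [268. 284.  51.  37.] [0.844 0.103 0.021] 0.029536766740491438
wheel_axis 0.6 [250. 185.  44.  31.] [ 0.577 -0.033  0.119] 0.13527625163362977
valve_foot 0.72 [254. 205.  41.  62.] [ 0.592 -0.019  0.07 ] 0.13527625163362977
valve_foot 0.54 [322. 192.  12.  28.] [0.509 0.152 0.104] 0.14004313757130415
post_mid 0.6 [345. 228.   5.  20.] [0.632 0.238 0.089] 0.11470
[... 1202 characters left out ...]
209.  42.  38.] [ 0.58 -0.03  0.12] 0.14403546206867324
holder_a_mouth 0.45 [196. 232.  20.  18.] [0.499 0.148 0.009] 0.06734393499531022
holder_a_mouth 0.37 [197. 232.   8.  13.] [0.501 0.151 0.135] 0.1445054696385868
post_mid 0.51 [199. 232.   8.   8.] [0.501 0.15  0.135] 0.1445054696385868
lens_mount_mid 0.79 [369. 195.  20.  17.] [ 0.63  -0.407  0.016] 0.11767551766156314
bottle_mid 0.7 [135. 196.  20.  23.] [0.618 0.346 0.084] 0.12857203831819963
bottle_mid 0.53 [254. 210.  40.  38.] [ 0.569 -0.031  0.121] 0.14403546206867324
detector_box_mid 0.75 [306. 154.  14.  30.] [ 0.779 -0.207  0.042] 0.0540718595711267
driver_mid 0.38 [144. 262.  16.  18.] [0.41  0.33  0.015] 0.02364224753518629
```

View pics/both.png

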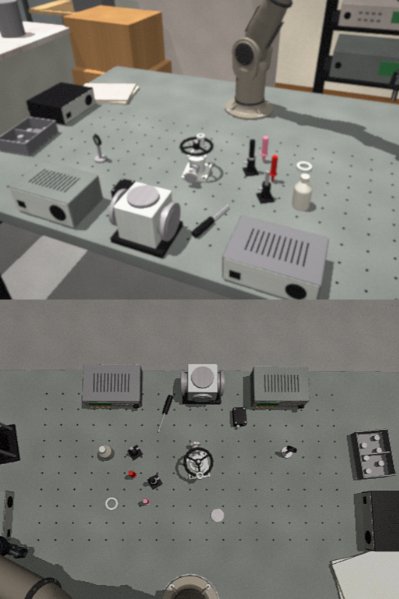

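Candidates in the scene image (full-res pixels) are black at (322,191), pink at (339,192), red at (350,214) and the plain post at (345,228). The black-gripped one at about (0.50,0.15), 140 mm tall, fits; I'll confirm it in a crop.

```bash
python3 - <<'E'
from h import *
np.set_printoptions(precision=4,suppress=True)
a=cv2.imread('pics/scene0.png')[160:260,215:375];b=cv2.imread('pics/top0.png')[180:280,155:285]
cv2.imwrite('pics/c1.png',np.vstack([cv2.resize(a,(480,300),interpolation=2),cv2.resize(b,(390,300),interpolation=2)[:, :].copy() if 0 else cv2.copyMakeBorder(cv2.resize(b,(390,300),interpolation=2),0,0,0,90,0)]))
for cam in ['top','scene']:
    c=grab(cam);P=cloud(c); img=c['pixels'].astype(int)
    # wheel
    r=np.hypot(P[...,0]-.575,P[...,1]+.03)
    m=(r<.09)&(P[...,2]>.105)&(P[...,2]<.16); q=P[m]
    (cx,cy),rad=cv2.minEnclosingCircle(q[:,:2].astype(np.float32)); print(cam,'wheel encl',cx,cy,rad,m.sum())
    br=m&(img.min(-1)>110); q=P[br]
    print('bright',len(q)); print(q[:60])
    m=(np.hypot(P[...,0]-.501,P[...,1]-.151)<.03)&(P[...,2]>.11); print('handle',np.median(P[m],0),P[m].min(0),P[m].max(0))
    m=(np.hypot(P[...,0]-.632,P[...,1]-.238)<.03)&(P[...,2]>.08); print('post',np.median(P[m],0),P[m].max(0))
    m=(np.hypot(P[...,0]-.58,P[...,1]+.03)<.12)&(P[...,2]>.03)&(P[...,2]<.06);print('port',P[m][:40:2])
E
```

```text
top wheel encl 0.5707419514656067 -0.029297005385160446 0.06500247120857239 578
bright 70
[[ 0.6098 -0.0623  0.116 ]
 [ 0.6003 -0.0559  0.1161]
 [ 0.5976 -0.0529  0.1132]
 [ 0.5905 -0.0433  0.1182]
 [ 0.5879  0.0098  0.113 ]
 [ 0.5806 -0.0058  0.1201]
 [ 0.5785 -0.0274  0.1356]
 [ 0.579  -0.0305  0.1323]
 [ 0.579  -0.0336  0.1325]
 [ 0.5777 -0.0121  0.1188]
 [ 0.5758 -0.0274  0.1332]
 [ 0.5764 -0.0306  0.1285]
 [ 0.5762 -0.0337  0.13  ]
 [ 0.5753 -0.0366  0.1369]
 [ 0.5726 -0.0274  0.1333]
 [ 0.5727 -0.0305  0.1324]
 [ 0.5724 -0.0335  0.135 ]
 [ 0.549  -0.0276  0.123 ]
 [ 0.5496 -0.0713  0.1185]
 [ 0.5472 -0.0278  0.1115]
 [ 0.5472 -0.0684  0.1125]
 [ 0.5375 -0.059   0.1142]
 [ 0.5326 -0.0305  0.1299]
 [ 0.5324 -0.0336  0.132 ]
 [ 0.5329 -0.0368  0.128 ]
 [ 0.5327 -0.0398  0.1293]
 [ 0.5346 -0.0559  0.1125]
 [ 0.5288 -0.0242  0.1368]
 [ 0.5297 -0.0275  0.1279]
 [ 0.53   -0.0306  0.1252]
 [ 0.5301 -0.0338  0.1246]
 [ 0.5297 -0.0367  0.1286]
 [ 0.5301 -0.0399  0.1245]
 [ 0.5296 -0.0429  0.1295]
 [ 0.5262 -0.0243  0.132 ]
 [ 0.5265 -0.0275  0.1289]
 [ 0.5266 -0.0306  0.1287]
 [ 0.5267 -
[... 2969 characters left out ...]
 [ 0.5445 -0.083   0.1194]]
handle [0.5088 0.1522 0.1284] [0.4951 0.1414 0.1112] [0.5154 0.1621 0.1399]
post [0.632  0.2379 0.0989] [0.6362 0.2436 0.1144]
port [[ 0.5681 -0.0044  0.0577]
 [ 0.5938 -0.0513  0.056 ]
 [ 0.5771 -0.0038  0.0569]
 [ 0.5929 -0.0519  0.0519]
 [ 0.5965 -0.0441  0.0562]
 [ 0.5823 -0.0077  0.0559]
 [ 0.5763 -0.0042  0.0529]
 [ 0.5923 -0.0523  0.048 ]
 [ 0.6001 -0.0425  0.0554]
 [ 0.6013 -0.0359  0.0578]
 [ 0.6004 -0.0272  0.0594]
 [ 0.5949 -0.0175  0.0582]
 [ 0.5929 -0.0124  0.0582]
 [ 0.585  -0.0097  0.0537]
 [ 0.5799 -0.0058  0.0514]
 [ 0.5728 -0.0027  0.0476]
 [ 0.598  -0.0467  0.0497]
 [ 0.5984 -0.0404  0.0515]
 [ 0.6048 -0.0314  0.0579]
 [ 0.6054 -0.0251  0.0598]]
```

View pics/c1.png

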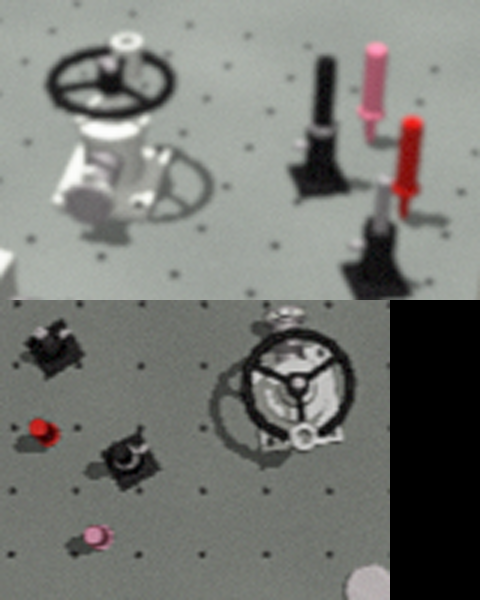

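The crop confirms it. The black-gripped handle with a steel collar stands in the holder at crop (322,130) / world (0.503,0.152). The pink and red ones are look-alikes, and the other holder has the plain post. The socket is at about (0.520,-0.036), roughly opposite the port (+x), so the valve is about half a turn open. Next I move over the handle.

```bash
python3 -m jog '[{"dx":0.02,"dy":-0.045,"dz":0.01},{"dx":0.04,"dy":-0.09,"dz":0.02},{"dx":0.07,"dy":-0.135,"dz":0.02},{"dx":0.09,"dy":-0.18,"dz":0.02},{"dx":0.11,"dy":-0.225,"dz":0.02},{"dx":0.14,"dy":-0.27,"dz":0.02},{"dx":0.16,"dy":-0.315,"dz":0.02},{"dx":0.18,"dy":-0.36,"dz":0.02},{"dx":0.205,"dy":-0.405,"dz":0.02},{"dx":0.22,"dy":-0.43,"dz":0.02}]'
python3 -m jog '[{"dx":0.01,"dy":-0.02},{"dx":0.022,"dy":-0.04},{"dx":0.022,"dy":-0.04},{"dx":0.022,"dy":-0.04}]'
cat >> h.py <<'E'
def fish(c,u,v,z):  # pixel -> world point on plane z
    K=c['camera_matrix']; a=np.array([(u-K[0,2])/K[0,0],(v-K[1,2])/K[1,1]]); r=np.hypot(*a)
    d=np.r_[a/r*np.sin(r),np.cos(r)] if r>1e-9 else np.array([0,0,1.]); T=c['cam_to_world']; d=T[:3,:3]@d; o=T[:3,3]
    return o+d*(z-o[2])/d[2]
def fproj(c,p):
    T=c['cam_to_world'];q=T[:3,:3].T@(np.asarray(p)-T[:3,3]);th=np.arctan2(np.hypot(q[0],q[1]),q[2]);K=c['camera_matrix'];n=np.hypot(q[0],q[1])
    return np.array([K[0,2]+K[0,0]*th*q[0]/n,K[1,2]+K[1,1]*th*q[1]/n])
E
python3 - <<'E'
from h import *
from scipy.spatial.transform import Rotation as R
np.set_printoptions(precision=4,suppress=True)
o=get_obs(); w=o['tool_rot'];M=R.from_quat([*w[1:],w[0]]).as_matrix();print(o['t'],o['eef_pos'],o['q'],'\n',M,o['contact_force'])
c=grab('wrist','w1');print(c['cam_to_world'],c['camera_matrix'][0,0])
for l in ['handle','handle_grip','holder_a_mouth','socket_mouth','wheel_axis']:
    for d in spot_in('wrist',l)[:3]: print(l,d['conf'],np.round(d['box'],1), fish(c,*d['box'][:2],.138))
print(fproj(c,[.503,.152,.138]),fproj(c,[.503,.152,.065]),fproj(c,[.5205,-.036,.127]))
c=grab('top','t1');P=cloud(c)
m=(np.hypot(P[...,0]-.501,P[...,1]-.151)<.03)&(P[...,2]>.11);print(m.sum())
E
```

```text
1.3 [0.2609 0.6226 0.2122] [-1.2821  0.477   0.0224  1.5554 -0.0115  1.1093 -0.0831] 
 [[-0.      0.3865  0.9223]
 [ 0.0001  0.9223 -0.3865]
 [-1.      0.0001 -0.    ]] [ 0.6929 -0.2707 -0.0775]
[[ 0.3861  0.8817  0.2712  0.1921]
 [ 0.9225 -0.3687 -0.1147  0.651 ]
 [-0.0012  0.2944 -0.9557  0.3737]
 [ 0.      0.      0.      1.    ]] 297.3186396354542
handle 0.47 [123.9 370.6  14.6  22.2] [0.4208 0.3664 0.138 ]
handle_grip 0.71 [125.9 370.8  16.5  13. ] [0.4216 0.3694 0.138 ]
holder_a_mouth 0.5 [ 98.1 362.8  15.6  16.9] [0.4001 0.3337 0.138 ]
[ 68.0399 405.6849] [ 82.2667 378.5711] [ 27.4866 403.1693]
39$[0]: bad value
$[0]: bad value
```

View pics/w1.png

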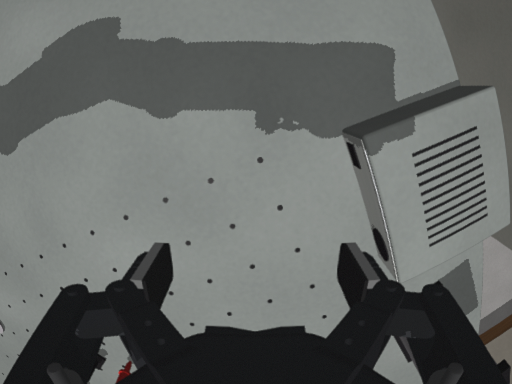

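The rows were refused because every key is needed, so the arm hasn't moved. The wrist picture only shows bench, with the red look-alike at its bottom edge. Repeating with all keys, and turning yaw by -45° so the fingers open away from the look-alikes.

```bash
python3 -m jog '[{"gripper":0,"dx":0.02,"dy":-0.045,"dz":0.01,"rx":0,"ry":0,"rz":-5},{"gripper":0,"dx":0.04,"dy":-0.09,"dz":0.02,"rx":0,"ry":0,"rz":-10},{"gripper":0,"dx":0.07,"dy":-0.13,"dz":0.02,"rx":0,"ry":0,"rz":-15},{"gripper":0,"dx":0.09,"dy":-0.17,"dz":0.02,"rx":0,"ry":0,"rz":-20},{"gripper":0,"dx":0.11,"dy":-0.21,"dz":0.02,"rx":0,"ry":0,"rz":-25},{"gripper":0,"dx":0.13,"dy":-0.25,"dz":0.02,"rx":0,"ry":0,"rz":-30},{"gripper":0,"dx":0.15,"dy":-0.29,"dz":0.02,"rx":0,"ry":0,"rz":-35},{"gripper":0,"dx":0.17,"dy":-0.33,"dz":0.02,"rx":0,"ry":0,"rz":-40},{"gripper":0,"dx":0.19,"dy":-0.37,"dz":0.02,"rx":0,"ry":0,"rz":-45},{"gripper":0,"dx":0.21,"dy":-0.41,"dz":0.02,"rx":0,"ry":0,"rz":-45}]' && 
python3 -m jog '[{"gripper":0,"dx":0.015,"dy":-0.03,"dz":0,"rx":0,"ry":0,"rz":0},{"gripper":0,"dx":0.032,"dy":-0.06,"dz":0,"rx":0,"ry":0,"rz":0},{"gripper":0,"dx":0.032,"dy":-0.06,"dz":0,"rx":0,"ry":0,"rz":0},{"gripper":0,"dx":0.032,"dy":-0.06,"dz":0,"rx":0,"ry":0,"rz":0}]'
python3 - <<'E'
from h import *
np.set_printoptions(precision=4,suppress=True)
o=get_obs();print(o['t'],o['eef_pos'],o['q'],o['contact_force'])
c=grab('wrist','w2');print(c['cam_to_world'])
for l in ['handle','handle_grip','holder_a_mouth','socket_mouth','wheel_axis']:
    for d in spot_in('wrist',l)[:3]: print(l,d['conf'],np.round(d['box'],1), fish(c,*d['box'][:2],.138), fish(c,*d['box'][:2],.127))
print(fproj(c,[.503,.152,.138]),fproj(c,[.503,.152,.065]),fproj(c,[.5205,-.036,.127]))
E
```

```text
t: 2.65
eef_pos: [0.4715, 0.2109, 0.2326]
tool_rot: [0.587, 0.395, 0.587, -0.394]
contact_force: [0.6, 1.4, -0.4]
gripper_width: 0.995
t: 3.05
eef_pos: [0.5031, 0.1521, 0.2323]
tool_rot: [0.587, 0.395, 0.587, -0.394]
contact_force: [-0.1, 0.4, 0.5]
gripper_width: 1.002
3.05 [0.5031 0.1521 0.2323] [-0.7432  0.2136  0.3877  1.9088 -0.0936  1.0362  0.071 ] [-0.1072  0.3528  0.4799]
[[ 0.926   0.3609  0.1109  0.4753]
 [ 0.3775 -0.8847 -0.2733  0.221 ]
 [-0.0005  0.295  -0.9555  0.3938]
 [ 0.      0.      0.      1.    ]]
handle 0.81 [191.  123.2  30.8  22.8] [0.4301 0.1851 0.138 ] [0.4282 0.1836 0.127 ]
handle 0.75 [306.6 110.2  31.2  23.6] [0.5184 0.233  0.138 ] [0.5202 0.2335 0.127 ]
handle 0.57 [252.2 180.7  22.5  40.2] [0.4988 0.1571 0.138 ] [0.4998 0.1543 0.127 ]
handle_grip 0.91 [251.6 179.1  23.2  36.1] [0.4978 0.1583 0.138 ] [0.4987 0.1556 0.127 ]
handle_grip 0.63 [245.5 315.4 101.8  40.6] [0.5493 0.0122 0.138 ] [0.5525 0.0032 0.127 ]
handle_grip 0.6 [306.8 108.7  32.3  14.9] [0.518  0.2343 0.138 ] [0.5198 0.2348 0.127 ]
holder_a_mouth 0.55 [255.  161.1  42.7  41.6] [0.4944 0.1745 0.138 ] [0.4952 0.1725 0.127 ]
holder_a_mouth 0.16 [247.4 315.2  99.2  38.9] [0.5512 0.0133 0.138 ] [0.5544 0.0043 0.127 ]
socket_mouth 0.69 [247.1 314.8 100.1  35.8] [0.5506 0.0137 0.138 ] [0.5539 0.0048 0.127 ]
wheel_axis 0.32 [253.4 159.9  39.8  38.9] [0.4927 0.175  0.138 ] [0.4935 0.173  0.127 ]
[254.396  187.4942] [254.4835 169.5028] [209.0798 329.1348]
```

View pics/w2.png

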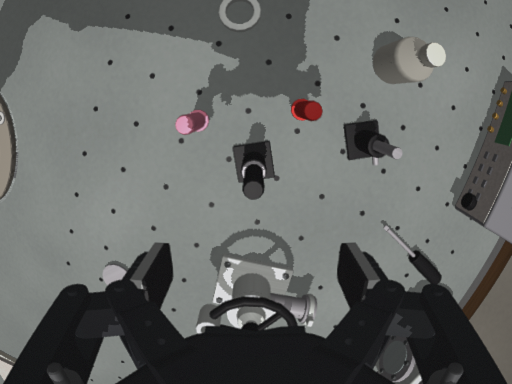

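The wrist view shows the black handle's cap at (252,188), where it was predicted (254,187), so the alignment is within about 1.5 mm. The red and pink look-alikes at (307,110) and (192,123) are clear of the fingers. I descend and grip.

```bash
python3 -m jog '[{"gripper":0,"dx":-0.001,"dy":0,"dz":-0.03,"rx":0,"ry":0,"rz":0},{"gripper":0,"dx":-0.001,"dy":0,"dz":-0.06,"rx":0,"ry":0,"rz":0},{"gripper":0,"dx":-0.001,"dy":0,"dz":-0.09,"rx":0,"ry":0,"rz":0},{"gripper":0,"dx":-0.001,"dy":0,"dz":-0.115,"rx":0,"ry":0,"rz":0},{"gripper":0,"dx":-0.001,"dy":0,"dz":-0.129,"rx":0,"ry":0,"rz":0},{"gripper":0.3,"dx":-0.001,"dy":0,"dz":-0.129,"rx":0,"ry":0,"rz":0},{"gripper":0.6,"dx":-0.001,"dy":0,"dz":-0.129,"rx":0,"ry":0,"rz":0},{"gripper":0.7,"dx":-0.001,"dy":0,"dz":-0.129,"rx":0,"ry":0,"rz":0},{"gripper":1,"dx":-0.001,"dy":0,"dz":-0.129,"rx":0,"ry":0,"rz":0},{"gripper":1,"dx":-0.001,"dy":0,"dz":-0.129,"rx":0,"ry":0,"rz":0}]' 60
python3 -m jog '[{"gripper":1,"dx":0,"dy":0,"dz":0,"rx":0,"ry":0,"rz":0},{"gripper":1,"dx":0,"dy":0,"dz":0,"rx":0,"ry":0,"rz":0},{"gripper":1,"dx":0,"dy":0,"dz":0,"rx":0,"ry":0,"rz":0},{"gripper":1,"dx":0,"dy":0,"dz":0,"rx":0,"ry":0,"rz":0}]'
```

```text
t: 4.35
eef_pos: [0.5024, 0.1529, 0.1043]
tool_rot: [0.587, 0.395, 0.587, -0.394]
contact_force: [-1.5, -0.3, 5.2]
gripper_width: 0.208
t: 4.75
eef_pos: [0.5024, 0.1528, 0.1043]
tool_rot: [0.587, 0.395, 0.587, -0.394]
contact_force: [-1.5, -0.3, 6.2]
gripper_width: 0.208
```

```bash
python3 -m jog '[{"gripper":1,"dx":0,"dy":0,"dz":0.01,"rx":0,"ry":0,"rz":0},{"gripper":1,"dx":0,"dy":0,"dz":0.02,"rx":0,"ry":0,"rz":0},{"gripper":1,"dx":0,"dy":0,"dz":0.03,"rx":0,"ry":0,"rz":0},{"gripper":1,"dx":0,"dy":0,"dz":0.045,"rx":0,"ry":0,"rz":0},{"gripper":1,"dx":0,"dy":0,"dz":0.06,"rx":0,"ry":0,"rz":0},{"gripper":1,"dx":0,"dy":0,"dz":0.08,"rx":0,"ry":0,"rz":0},{"gripper":1,"dx":0,"dy":0,"dz":0.1,"rx":0,"ry":0,"rz":0},{"gripper":1,"dx":0,"dy":0,"dz":0.125,"rx":0,"ry":0,"rz":0},{"gripper":1,"dx":0,"dy":0,"dz":0.125,"rx":0,"ry":0,"rz":0},{"gripper":1,"dx":0,"dy":0,"dz":0.125,"rx":0,"ry":0,"rz":0}]'
python3 - <<'E'
from h import *
np.set_printoptions(precision=4,suppress=True)
o=get_obs();print(o['t'],o['eef_pos'],o['q'],o['contact_force'])
a=grab('scene','s3');P=cloud(a);b=grab('wrist','w3')
x,y=o['eef_pos'][:2]
m=(np.hypot(P[...,0]-x,P[...,1]-y)<.03)&(P[...,2]>.13)&(P[...,2]<.19)
q=P[m]
for z in np.arange(.13,.19,.008):
    s=q[(q[:,2]>=z)&(q[:,2]<z+.008)]
    if len(s): print(z,s.mean(0),len(s),np.ptp(s,axis=0))
# 1-turn look for wheel from top & scene: rim circle fit, hub, socket
for cam in ['top','scene']:
    c=grab(cam);P=cloud(c);r=np.hypot(P[...,0]-.575,P[...,1]+.031)
    m=(r<.08)&(P[...,2]>.11)&(P[...,2]<.15)&(c['pixels'].max(-1)<75); Q=P[m];rr=np.hypot(Q[:,0]-.575,Q[:,1]+.031);Q=Q[rr>.042]
    from scipy.optimize import least_squares
    f=least_squares(lambda p:np.hypot(Q[:,0]-p[0],Q[:,1]-p[1])-p[2],[.575,-.031,.055],loss='soft_l1',f_scale=.003);print(cam,'rim',f.x,len(Q),Q.mean(0))
cv2.imwrite('pics/c3.png',np.vstack([cv2.resize(a['pixels'][130:250,230:390],(480,360),interpolation=2),cv2.resize(b['pixels'][200:384,120:400],(480,240))]))
E
```

```text
t: 5.75
eef_pos: [0.502, 0.1526, 0.2289]
tool_rot: [0.587, 0.395, 0.587, -0.394]
contact_force: [-1.1, -0.9, -1.0]
gripper_width: 0.216
5.75 [0.502  0.1526 0.2289] [-0.7482  0.2153  0.3917  1.9158 -0.0959  1.027   0.0735] [-1.1082 -0.9157 -1.0143]
0.15400000000000003 [0.5041 0.1507 0.159 ] 6 [0.0073 0.0071 0.007 ]
0.16200000000000003 [0.5047 0.1523 0.1662] 10 [0.0076 0.0081 0.0077]
0.17000000000000004 [0.5068 0.152  0.1743] 9 [0.0066 0.0078 0.0069]
0.17800000000000005 [0.5061 0.1507 0.1798] 7 [0.0078 0.0084 0.0032]
0.18600000000000005 [0.5115 0.1504 0.1886] 11 [0.0121 0.0234 0.0032]
top rim [ 0.5739 -0.0296  0.0544] 345 [ 0.5811 -0.0265  0.1214]
scene rim [ 0.5774 -0.0304  0.0539] 220 [ 0.589  -0.0278  0.1186]
```

View pics/c3.png

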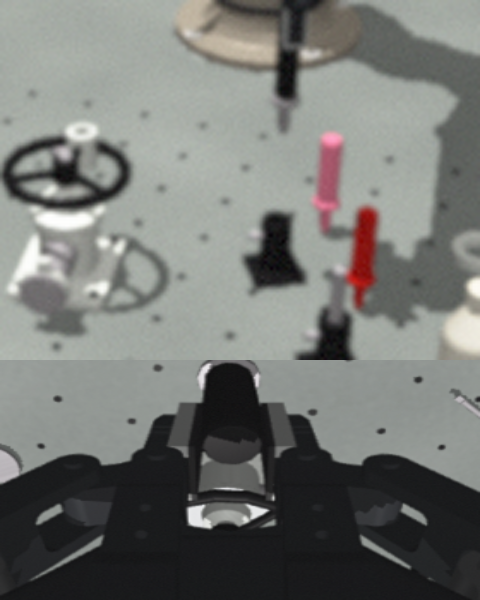

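The handle is out of its holder and hangs upright in the jaws, nose at about 0.154 m. I move past the wheel so that the wrist camera sees the socket unobstructed.

```bash
python3 -m jog '[{"gripper":1,"dx":0,"dy":-0.02,"dz":0.01,"rx":0,"ry":0,"rz":0},{"gripper":1,"dx":0,"dy":-0.05,"dz":0.01,"rx":0,"ry":0,"rz":0},{"gripper":1,"dx":0,"dy":-0.08,"dz":0.01,"rx":0,"ry":0,"rz":0},{"gripper":1,"dx":0,"dy":-0.115,"dz":0.01,"rx":0,"ry":0,"rz":0},{"gripper":1,"dx":0,"dy":-0.15,"dz":0.01,"rx":0,"ry":0,"rz":0},{"gripper":1,"dx":0,"dy":-0.185,"dz":0.01,"rx":0,"ry":0,"rz":0},{"gripper":1,"dx":0,"dy":-0.22,"dz":0.01,"rx":0,"ry":0,"rz":0},{"gripper":1,"dx":0,"dy":-0.25,"dz":0.01,"rx":0,"ry":0,"rz":0},{"gripper":1,"dx":0,"dy":-0.28,"dz":0.01,"rx":0,"ry":0,"rz":0},{"gripper":1,"dx":0,"dy":-0.28,"dz":0.01,"rx":0,"ry":0,"rz":0}]'
python3 - <<'E'
from h import *
np.set_printoptions(precision=4,suppress=True)
o=get_obs();print(o['t'],o['eef_pos'],o['q'],o['contact_force'])
b=grab('wrist','w4');np.savez('w4.npz',**b)
print(fproj(b,[.5205,-.035,.127]),fproj(b,[.575,-.0305,.134]),fproj(b,[.503,.152,.062]))
cv2.imwrite('pics/w4b.png',cv2.resize(b['pixels'],(768,576),interpolation=2))
E
```

```text
t: 6.95
eef_pos: [0.5005, -0.1334, 0.2385]
tool_rot: [0.586, 0.396, 0.585, -0.397]
contact_force: [0.3, -0.4, -1.1]
gripper_width: 0.212
6.95 [ 0.5005 -0.1334  0.2385] [-0.3578  0.2043  0.5792  1.9268 -0.126   1.0463  0.6557] [ 0.3177 -0.3848 -1.0528]
[315.0825  94.0151] [370.2799 114.5242] [345.4554 -42.6182]
```

View pics/w4b.png

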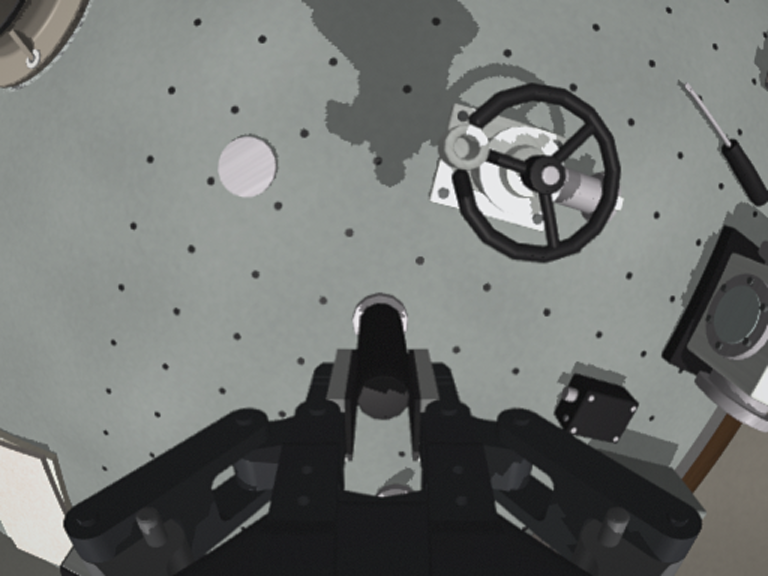

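```bash
cat > fit.py <<'E'
from h import *
from scipy.optimize import minimize
from scipy.ndimage import map_coordinates
np.set_printoptions(precision=4,suppress=True)
def proj(c,P,cam):
    T=c['cam_to_world'];q=(P-T[:3,3])@T[:3,:3];K=c['camera_matrix'];n=np.hypot(q[:,0],q[:,1])
    s=np.arctan2(n,q[:,2])/n if cam=='wrist' else 1/q[:,2]
    return K[0,2]+K[0,0]*s*q[:,0],K[1,2]+K[1,1]*s*q[:,1]
t=np.linspace(0,2*np.pi,180,endpoint=False)
def samp(c,cam,g,x,y,r,z):
    u,v=proj(c,np.c_[x+r*np.cos(t),y+r*np.sin(t),np.full(t.shape,z)],cam); return map_coordinates(g,[v,u],order=1)
def fit(c,cam,ax0=(.575,-.0305),s0=(.5205,-.035)):
    g=cv2.GaussianBlur(c['pixels'].min(-1).astype(float),(0,0),1)
    rim=lambda p:np.mean([np.minimum(samp(c,cam,g,*p,r,z),120).mean() for r,z in[(.0525,.118),(.055,.120),(.0575,.118)]])
    def best(f,x0,R):
        G=[(f((x0[0]+a,x0[1]+b)),x0[0]+a,x0[1]+b) for a in np.arange(-R,R+1e-9,.001) for b in np.arange(-R,R+1e-9,.001)]
        m=min(G); return minimize(f,m[1:],method='Nelder-Mead',options=dict(initial_simplex=np.array(m[1:])+np.array([[0,0],[.001,0],[0,.001]]))).x
    A=best(rim,ax0,.008)
    # socket: bright annulus r~11.3 against darker hole and surroundings, on circle of 55 mm
    sk=lambda p:-samp(c,cam,g,*p,.0113,.127).mean()+.5*samp(c,cam,g,*p,.005,.127).mean()+.5*samp(c,cam,g,*p,.0165,.127).mean()
    S=best(sk,s0,.009); d=S-A
    print(cam,'axis',A,'socket',S,'dist',np.hypot(*d),'ang',np.degrees(np.arctan2(d[1],d[0]))); return A,S
E
python3 - <<'E'
from fit import *
w=dict(np.load('w4.npz')); fit(w,'wrist')
for cam in ['top','scene']: fit(grab(cam),cam)
print(fish(w,308.7,96.7,.127),fish(w,367.3,117.3,.134))
# port direction: top camera, pts at heights 42..52mm beyond the foot
c=grab('top');P=cloud(c);d=P[...,:2]-[.5755,-.0305];r=np.hypot(d[...,0],d[...,1])
m=(r>.075)&(r<.105)&(P[...,2]>.03)&(P[...,2]<.075);print(P[m],np.degrees(np.arctan2(d[m][:,1].mean(),d[m][:,0].mean())))
E
```

```text
wrist axis [ 0.5721 -0.0337] socket [ 0.5183 -0.039 ] dist 0.054129649597271214 ang -174.3817676146873
top axis [ 0.5745 -0.03  ] socket [ 0.5219 -0.0378] dist 0.05320566837135014 ang -171.5245701397088
scene axis [ 0.5784 -0.0298] socket [ 0.5213 -0.0381] dist 0.05764812515204975 ang -171.67537094919504
[ 0.516  -0.0397  0.127 ] [ 0.5733 -0.0342  0.134 ]
[[ 0.6675 -0.0093  0.063 ]
 [ 0.6662 -0.0125  0.0701]
 [ 0.6669 -0.0158  0.0661]
 [ 0.6667 -0.019   0.0674]
 [ 0.6679 -0.0224  0.061 ]
 [ 0.6675 -0.0256  0.0631]
 [ 0.6675 -0.0288  0.0633]
 [ 0.669  -0.0323  0.0556]
 [ 0.6705 -0.0357  0.0477]
 [ 0.6638  0.0005  0.0647]
 [ 0.6647 -0.0028  0.0601]
 [ 0.6637 -0.006   0.0657]
 [ 0.6648 -0.0093  0.0598]
 [ 0.6623 -0.0125  0.0733]
 [ 0.6642 -0.0223  0.0633]
 [ 0.6642 -0.0256  0.0631]
 [ 0.6631 -0.0287  0.0691]
 [ 0.6643 -0.0321  0.0628]
 [ 0.6646 -0.0354  0.061 ]
 [ 0.6646  0.007   0.0427]
 [ 0.6625  0.0037  0.0539]
 [ 0.6609  0.0005  0.0628]
 [ 0.6603 -0.0028  0.0661]
 [ 0.6597 -0.006   0.0694]
 [ 0.6603 -0.0093  0.0661]
 [ 0.6617 -0.0224  0.0585]
 [ 0.6612 -0.0256  0.0616]
 [ 0.6612 -0.
[... 791 characters left out ...]
0676]
 [ 0.6548 -0.0289  0.0603]
 [ 0.655  -0.0322  0.0593]
 [ 0.6561 -0.0356  0.0533]
 [ 0.6535  0.007   0.0484]
 [ 0.6541  0.0037  0.0452]
 [ 0.6527  0.0004  0.0531]
 [ 0.6502 -0.0028  0.0671]
 [ 0.6516 -0.0061  0.0596]
 [ 0.6512 -0.0093  0.0618]
 [ 0.6519 -0.0126  0.0579]
 [ 0.652  -0.0159  0.0573]
 [ 0.6517 -0.0191  0.0591]
 [ 0.6514 -0.0224  0.061 ]
 [ 0.6518 -0.0257  0.0584]
 [ 0.6516 -0.0289  0.0597]
 [ 0.6538 -0.0324  0.0475]
 [ 0.6554 -0.0359  0.0384]
 [ 0.6508  0.0037  0.0452]
 [ 0.6484  0.0004  0.0589]
 [ 0.6489 -0.0029  0.056 ]
 [ 0.6495 -0.0061  0.0525]
 [ 0.6481 -0.0093  0.0605]
 [ 0.6507 -0.0292  0.0459]
 [ 0.6489  0.0004  0.0368]
 [ 0.6469 -0.0029  0.0485]] 10.509961403948294
```

The port points about 10° to the left of +x and the socket is at about -172°, so the valve is half a turn open. Taking the socket as (0.520,-0.0385), I go above it, then down to 10 mm before the mouth.

```bash
python3 -m jog '[{"gripper":1,"dx":0.006,"dy":0.03,"dz":0,"rx":0,"ry":0,"rz":0},{"gripper":1,"dx":0.013,"dy":0.06,"dz":0,"rx":0,"ry":0,"rz":0},{"gripper":1,"dx":0.0195,"dy":0.085,"dz":0,"rx":0,"ry":0,"rz":0},{"gripper":1,"dx":0.0195,"dy":0.095,"dz":0,"rx":0,"ry":0,"rz":0},{"gripper":1,"dx":0.0195,"dy":0.095,"dz":-0.015,"rx":0,"ry":0,"rz":0},{"gripper":1,"dx":0.0195,"dy":0.095,"dz":-0.028,"rx":0,"ry":0,"rz":0},{"gripper":1,"dx":0.0195,"dy":0.095,"dz":-0.028,"rx":0,"ry":0,"rz":0}]'
python3 - <<'E'
from h import *
a=grab('scene')['pixels'];b=grab('wrist')['pixels']
cv2.imwrite('pics/c5.png',np.vstack([cv2.resize(a[140:230,210:310],(480,432),interpolation=2)[:330],cv2.resize(b[200:384,150:362],(480,270))]))
E
```

```text
t: 7.85
eef_pos: [0.5196, -0.0327, 0.2083]
tool_rot: [0.586, 0.393, 0.588, -0.395]
contact_force: [-0.3, -1.0, -0.9]
gripper_width: 0.214
```

View pics/c5.png

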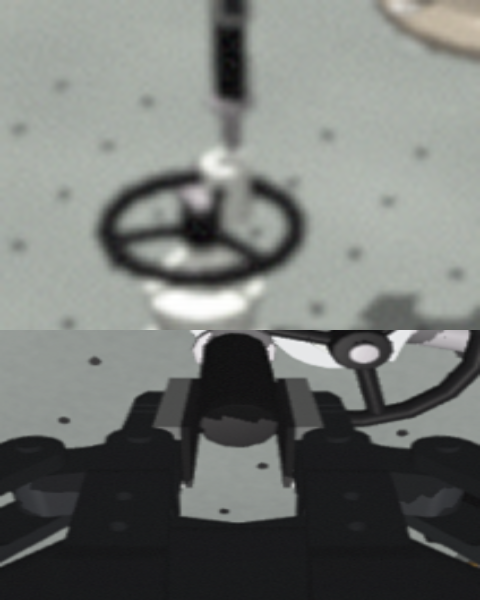

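The picture shows the nose about 2 px (5-6 mm) to the right (+y) of the mouth, which agrees with the measured y of -0.0327. I correct by -6 mm and insert.

```bash
python3 -m jog '[{"gripper":1,"dx":0.0005,"dy":-0.006,"dz":0,"rx":0,"ry":0,"rz":0},{"gripper":1,"dx":0.0005,"dy":-0.006,"dz":-0.004,"rx":0,"ry":0,"rz":0},{"gripper":1,"dx":0.0005,"dy":-0.006,"dz":-0.008,"rx":0,"ry":0,"rz":0},{"gripper":1,"dx":0.0005,"dy":-0.006,"dz":-0.012,"rx":0,"ry":0,"rz":0},{"gripper":1,"dx":0.0005,"dy":-0.006,"dz":-0.016,"rx":0,"ry":0,"rz":0},{"gripper":1,"dx":0.0005,"dy":-0.006,"dz":-0.016,"rx":0,"ry":0,"rz":0}]'
```

```text
t: 8.55
eef_pos: [0.5213, -0.0382, 0.1935]
tool_rot: [0.587, 0.394, 0.588, -0.394]
contact_force: [-0.7, -0.4, -1.4]
gripper_width: 0.209
```

Free so far, with the nose at about 0.119, below the mouth. I continue down to just above home.

```bash
python3 -m jog '[{"gripper":1,"dx":0,"dy":0,"dz":-0.005,"rx":0,"ry":0,"rz":0},{"gripper":1,"dx":0,"dy":0,"dz":-0.01,"rx":0,"ry":0,"rz":0},{"gripper":1,"dx":0,"dy":0,"dz":-0.015,"rx":0,"ry":0,"rz":0},{"gripper":1,"dx":0,"dy":0,"dz":-0.019,"rx":0,"ry":0,"rz":0},{"gripper":1,"dx":0,"dy":0,"dz":-0.021,"rx":0,"ry":0,"rz":0},{"gripper":1,"dx":0,"dy":0,"dz":-0.021,"rx":0,"ry":0,"rz":0}]'
```

```text
t: 9.15
eef_pos: [0.5213, -0.0384, 0.1726]
tool_rot: [0.587, 0.394, 0.587, -0.394]
contact_force: [-2.3, 1.1, -2.7]
gripper_width: 0.209
```

```bash
python3 -m jog '[{"gripper":1,"dx":0,"dy":0,"dz":-0.001,"rx":0,"ry":0,"rz":0},{"gripper":1,"dx":0,"dy":0,"dz":-0.002,"rx":0,"ry":0,"rz":0},{"gripper":1,"dx":0,"dy":0,"dz":-0.003,"rx":0,"ry":0,"rz":0},{"gripper":1,"dx":0,"dy":0,"dz":-0.003,"rx":0,"ry":0,"rz":0}]'
```

```text
t: 9.55
eef_pos: [0.5217, -0.0385, 0.1701]
tool_rot: [0.587, 0.394, 0.587, -0.394]
contact_force: [-3.1, 0.5, 0.4]
gripper_width: 0.208
```

```bash
python3 -m jog '[{"gripper":1,"dx":0,"dy":0,"dz":-0.001,"rx":0,"ry":0,"rz":0},{"gripper":1,"dx":0,"dy":0,"dz":-0.0015,"rx":0,"ry":0,"rz":0},{"gripper":1,"dx":0,"dy":0,"dz":-0.0015,"rx":0,"ry":0,"rz":0}]'; python3 -m jog '[{"gripper":1,"dx":0,"dy":0,"dz":-0.001,"rx":0,"ry":0,"rz":0},{"gripper":1,"dx":0,"dy":0,"dz":-0.0015,"rx":0,"ry":0,"rz":0},{"gripper":1,"dx":0,"dy":0,"dz":-0.0015,"rx":0,"ry":0,"rz":0}]'
```

```text
t: 9.85
eef_pos: [0.5222, -0.0386, 0.1695]
tool_rot: [0.587, 0.394, 0.587, -0.394]
contact_force: [-6.1, 0.2, 7.9]
gripper_width: 0.212
t: 10.15
eef_pos: [0.5229, -0.0388, 0.1694]
tool_rot: [0.588, 0.395, 0.587, -0.394]
contact_force: [-8.7, 0.6, 18.4]
gripper_width: 0.209
```

The collar has bottomed at TCP z ≈ 0.1695 (expected 0.169) and takes 18 N, so the handle is home. I work out the crank rows.

```bash
python3 - <<'E'
import numpy as np
def tab(a,b,n=10,r=55):
    t=np.radians(np.linspace(a,b,n+1)); print(a,b,[(round(r*(np.cos(x)-np.cos(t[0])))/1 if 0 else round(r*(np.cos(x)-np.cos(t[0])),1),round(r*(np.sin(x)-np.sin(t[0])),1)) for x in t[1:]])
for a in (188,98): tab(a,a-90)
for a in (10,100,190,280): tab(a,a+90)
E
```

```text
188 98 [(np.float64(-0.5), np.float64(8.6)), (np.float64(0.3), np.float64(17.2)), (np.float64(2.5), np.float64(25.6)), (np.float64(5.9), np.float64(33.5)), (np.float64(10.5), np.float64(40.8)), (np.float64(16.3), np.float64(47.2)), (np.float64(22.9), np.float64(52.7)), (np.float64(30.4), np.float64(57.1)), (np.float64(38.4), np.float64(60.3)), (np.float64(46.8), np.float64(62.1))]
98 8 [(np.float64(8.6), np.float64(0.5)), (np.float64(17.2), np.float64(-0.3)), (np.float64(25.6), np.float64(-2.5)), (np.float64(33.5), np.float64(-5.9)), (np.float64(40.8), np.float64(-10.5)), (np.float64(47.2), np.float64(-16.3)), (np.float64(52.7), np.float64(-22.9)), (np.float64(57.1), np.float64(-30.4)), (np.float64(60.3), np.float64(-38.4)), (np.float64(62.1), np.float64(-46.8))]
10 100 [(np.float64(-2.2), np.float64(8.4)), (np.float64(-5.6), np.float64(16.3)), (np.float64(-10.2), np.float64(23.5)), (np.float64(-16.0), np.float64(30.0)), (np.float64(-22.6), np.float64(35.5)), (np.float64(-30.1), np.float64(39.9)), (np.float64(-38.1), np.float64(43.0)), (np.float64(-46.5), np.float64(44.9)), (np.float
[... 556 characters left out ...]
), (np.float64(10.2), np.float64(-23.5)), (np.float64(16.0), np.float64(-30.0)), (np.float64(22.6), np.float64(-35.5)), (np.float64(30.1), np.float64(-39.9)), (np.float64(38.1), np.float64(-43.0)), (np.float64(46.5), np.float64(-44.9)), (np.float64(55.1), np.float64(-45.4)), (np.float64(63.7), np.float64(-44.6))]
280 370 [(np.float64(8.4), np.float64(2.2)), (np.float64(16.3), np.float64(5.6)), (np.float64(23.5), np.float64(10.2)), (np.float64(30.0), np.float64(16.0)), (np.float64(35.5), np.float64(22.6)), (np.float64(39.9), np.float64(30.1)), (np.float64(43.0), np.float64(38.1)), (np.float64(44.9), np.float64(46.5)), (np.float64(45.4), np.float64(55.1)), (np.float64(44.6), np.float64(63.7))]
```

```bash
python3 -m jog '[{"gripper":1,"dx":-0.0005,"dy":0.0086,"dz":0.001,"rx":0,"ry":0,"rz":0},{"gripper":1,"dx":0.0003,"dy":0.0172,"dz":0.001,"rx":0,"ry":0,"rz":0},{"gripper":1,"dx":0.0025,"dy":0.0256,"dz":0.001,"rx":0,"ry":0,"rz":0},{"gripper":1,"dx":0.0059,"dy":0.0335,"dz":0.001,"rx":0,"ry":0,"rz":0},{"gripper":1,"dx":0.0059,"dy":0.0335,"dz":0.001,"rx":0,"ry":0,"rz":0}]'; python3 -c "
from h import *
from fit import *
fit(grab('top'),'top',s0=(.53,-.003))"
```

```text
t: 10.65
eef_pos: [0.5289, -0.0041, 0.1694]
tool_rot: [0.588, 0.394, 0.587, -0.393]
contact_force: [-4.9, -0.1, 8.7]
gripper_width: 0.211
top axis [ 0.5747 -0.0291] socket [0.5414 0.0023] dist 0.045764387900385436 ang 136.58966918660096
```

```bash
python3 -m jog '[{"gripper":1,"dx":0.0046,"dy":0.0073,"dz":0,"rx":0,"ry":0,"rz":0},{"gripper":1,"dx":0.0104,"dy":0.0137,"dz":0,"rx":0,"ry":0,"rz":0},{"gripper":1,"dx":0.017,"dy":0.0192,"dz":0,"rx":0,"ry":0,"rz":0},{"gripper":1,"dx":0.0245,"dy":0.0236,"dz":0,"rx":0,"ry":0,"rz":0},{"gripper":1,"dx":0.0325,"dy":0.0268,"dz":0,"rx":0,"ry":0,"rz":0},{"gripper":1,"dx":0.0409,"dy":0.0286,"dz":0,"rx":0,"ry":0,"rz":0},{"gripper":1,"dx":0.0409,"dy":0.0286,"dz":0,"rx":0,"ry":0,"rz":0}]'; python3 -c "
from h import *
a=grab('scene')['pixels'];b=grab('wrist')['pixels']
cv2.imwrite('pics/c6.png',np.vstack([cv2.resize(a[140:230,210:310],(480,432),interpolation=2)[:330],cv2.resize(b[200:384,150:362],(480,270))]))"
```

```text
t: 11.4
eef_pos: [0.5711, 0.0236, 0.1693]
tool_rot: [0.588, 0.395, 0.586, -0.393]
contact_force: [-0.7, -0.3, 5.1]
gripper_width: 0.213
```

View pics/c6.png

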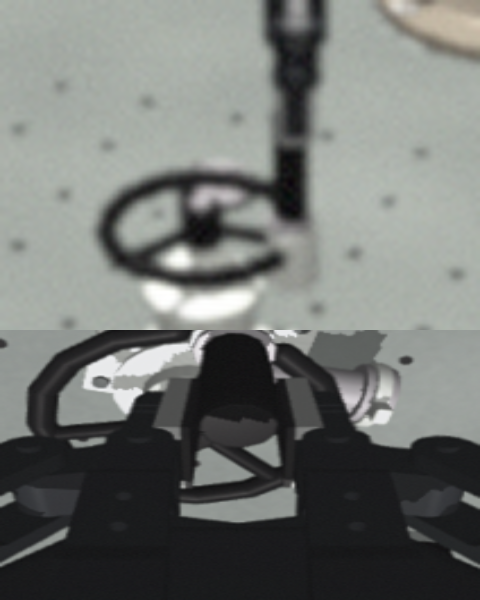

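The wheel came along with the handle, collar seated on the cup at (293,228). I continue clockwise towards the stop, slowing near the end.

```bash
python3 -m jog '[{"gripper":1,"dx":0.0086,"dy":0.0005,"dz":0,"rx":0,"ry":0,"rz":0},{"gripper":1,"dx":0.0172,"dy":-0.0003,"dz":0,"rx":0,"ry":0,"rz":0},{"gripper":1,"dx":0.0256,"dy":-0.0025,"dz":0,"rx":0,"ry":0,"rz":0},{"gripper":1,"dx":0.0335,"dy":-0.0059,"dz":0,"rx":0,"ry":0,"rz":0},{"gripper":1,"dx":0.0408,"dy":-0.0105,"dz":0,"rx":0,"ry":0,"rz":0},{"gripper":1,"dx":0.0472,"dy":-0.0163,"dz":0,"rx":0,"ry":0,"rz":0},{"gripper":1,"dx":0.0527,"dy":-0.0229,"dz":0,"rx":0,"ry":0,"rz":0},{"gripper":1,"dx":0.0571,"dy":-0.0304,"dz":0,"rx":0,"ry":0,"rz":0},{"gripper":1,"dx":0.0571,"dy":-0.0304,"dz":0,"rx":0,"ry":0,"rz":0}]'
python3 -m jog '[{"gripper":1,"dx":0.0012,"dy":-0.0026,"dz":0,"rx":0,"ry":0,"rz":0},{"gripper":1,"dx":0.0023,"dy":-0.0053,"dz":0,"rx":0,"ry":0,"rz":0},{"gripper":1,"dx":0.0032,"dy":-0.008,"dz":0,"rx":0,"ry":0,"rz":0},{"gripper":1,"dx":0.0032,"dy":-0.008,"dz":0,"rx":0,"ry":0,"rz":0}]'
```

```text
t: 12.4
eef_pos: [0.6253, -0.0086, 0.1695]
tool_rot: [0.586, 0.395, 0.587, -0.395]
contact_force: [-7.5, 0.9, 13.4]
gripper_width: 0.211
t: 12.8
eef_pos: [0.6282, -0.015, 0.1696]
tool_rot: [0.586, 0.394, 0.588, -0.394]
contact_force: [-7.5, 0.9, 14.7]
gripper_width: 0.211
```

```bash
python3 -m jog '[{"gripper":1,"dx":-0.0005,"dy":-0.002,"dz":0.0005,"rx":0,"ry":0,"rz":0},{"gripper":1,"dx":-0.001,"dy":-0.004,"dz":0.0005,"rx":0,"ry":0,"rz":0},{"gripper":1,"dx":-0.001,"dy":-0.004,"dz":0.0005,"rx":0,"ry":0,"rz":0}]'
python3 -m jog '[{"gripper":1,"dx":0,"dy":-0.002,"dz":0,"rx":0,"ry":0,"rz":0},{"gripper":1,"dx":0,"dy":-0.004,"dz":0,"rx":0,"ry":0,"rz":0},{"gripper":1,"dx":0,"dy":-0.004,"dz":0,"rx":0,"ry":0,"rz":0}]'
python3 -m jog '[{"gripper":1,"dx":0,"dy":-0.002,"dz":0,"rx":0,"ry":0,"rz":0},{"gripper":1,"dx":0,"dy":-0.003,"dz":0,"rx":0,"ry":0,"rz":0},{"gripper":1,"dx":0,"dy":-0.003,"dz":0,"rx":0,"ry":0,"rz":0}]'
```

```text
t: 13.1
eef_pos: [0.628, -0.0179, 0.1698]
tool_rot: [0.587, 0.395, 0.587, -0.393]
contact_force: [-2.8, 2.1, 9.8]
gripper_width: 0.208
t: 13.4
eef_pos: [0.6284, -0.0215, 0.1698]
tool_rot: [0.587, 0.395, 0.587, -0.393]
contact_force: [-2.8, 1.7, 8.7]
gripper_width: 0.21
t: 13.7
eef_pos: [0.6287, -0.0239, 0.1698]
tool_rot: [0.587, 0.395, 0.587, -0.393]
contact_force: [-2.7, 3.4, 8.5]
gripper_width: 0.211
```

```bash
for i in 1; do python3 -m jog '[{"gripper":1,"dx":0,"dy":-0.001,"dz":0,"rx":0,"ry":0,"rz":0},{"gripper":1,"dx":0,"dy":-0.002,"dz":0,"rx":0,"ry":0,"rz":0},{"gripper":1,"dx":0,"dy":-0.002,"dz":0,"rx":0,"ry":0,"rz":0}]'; done
python3 -m jog '[{"gripper":1,"dx":0,"dy":-0.001,"dz":0,"rx":0,"ry":0,"rz":0},{"gripper":1,"dx":0,"dy":-0.002,"dz":0,"rx":0,"ry":0,"rz":0},{"gripper":1,"dx":0,"dy":-0.002,"dz":0,"rx":0,"ry":0,"rz":0}]'
python3 -m jog '[{"gripper":1,"dx":0,"dy":-0.001,"dz":0,"rx":0,"ry":0,"rz":0},{"gripper":1,"dx":0,"dy":-0.002,"dz":0,"rx":0,"ry":0,"rz":0},{"gripper":1,"dx":0,"dy":-0.002,"dz":0,"rx":0,"ry":0,"rz":0}]'
```

```text
t: 14.0
eef_pos: [0.6289, -0.0258, 0.1698]
tool_rot: [0.587, 0.395, 0.587, -0.393]
contact_force: [-2.1, 4.1, 8.9]
gripper_width: 0.214
t: 14.3
eef_pos: [0.6292, -0.0276, 0.1698]
tool_rot: [0.588, 0.395, 0.587, -0.392]
contact_force: [-1.8, 4.1, 7.1]
gripper_width: 0.212
t: 14.6
eef_pos: [0.6294, -0.0296, 0.1699]
tool_rot: [0.588, 0.395, 0.587, -0.392]
contact_force: [-1.5, 3.4, 6.0]
gripper_width: 0.211
```

```bash
python3 -m jog '[{"gripper":1,"dx":0,"dy":-0.002,"dz":0,"rx":0,"ry":0,"rz":0},{"gripper":1,"dx":0,"dy":-0.003,"dz":0,"rx":0,"ry":0,"rz":0},{"gripper":1,"dx":0,"dy":-0.003,"dz":0,"rx":0,"ry":0,"rz":0}]'
python3 -m jog '[{"gripper":1,"dx":0,"dy":-0.002,"dz":0,"rx":0,"ry":0,"rz":0},{"gripper":1,"dx":0,"dy":-0.003,"dz":0,"rx":0,"ry":0,"rz":0},{"gripper":1,"dx":0,"dy":-0.003,"dz":0,"rx":0,"ry":0,"rz":0}]'
python3 -c "
from h import *
a=grab('scene')['pixels'];b=grab('wrist')['pixels']
cv2.imwrite('pics/c7.png',np.vstack([cv2.resize(a[140:230,210:310],(480,432),interpolation=2)[:400],cv2.resize(b[170:310,100:412],(480,216))][:2]))"
```

```text
t: 14.9
eef_pos: [0.6297, -0.0327, 0.1699]
tool_rot: [0.588, 0.395, 0.587, -0.392]
contact_force: [0.2, 4.0, 6.2]
gripper_width: 0.215
t: 15.2
eef_pos: [0.6298, -0.0345, 0.1699]
tool_rot: [0.588, 0.395, 0.587, -0.392]
contact_force: [-0.1, 6.5, 6.5]
gripper_width: 0.215
```

View pics/c7.png

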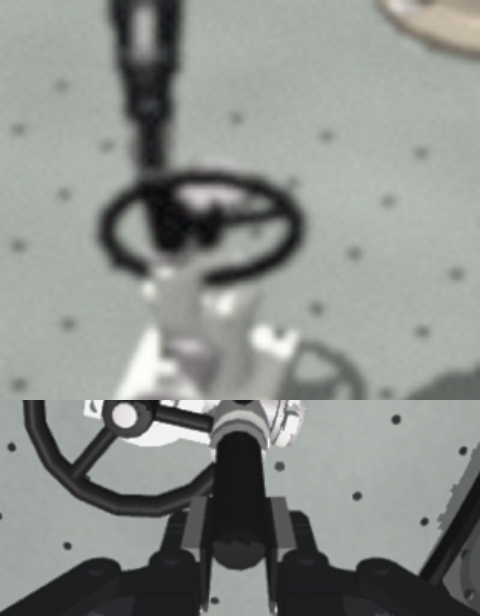

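The socket is now over the side port (scene crop (180,275) over (190,350)) and the force is starting to rise. I push a little more to confirm the stop.

```bash
python3 -m jog '[{"gripper":1,"dx":0,"dy":-0.001,"dz":0,"rx":0,"ry":0,"rz":0},{"gripper":1,"dx":0,"dy":-0.002,"dz":0,"rx":0,"ry":0,"rz":0},{"gripper":1,"dx":0,"dy":-0.002,"dz":0,"rx":0,"ry":0,"rz":0}]'
python3 -m jog '[{"gripper":1,"dx":0,"dy":-0.001,"dz":0,"rx":0,"ry":0,"rz":0},{"gripper":1,"dx":0,"dy":-0.002,"dz":0,"rx":0,"ry":0,"rz":0},{"gripper":1,"dx":0,"dy":-0.002,"dz":0,"rx":0,"ry":0,"rz":0}]'
python3 - <<'E'
from fit import *
o=get_obs(); print(o['eef_pos'],o['contact_force'],o['torque'])
for cam in ['top','scene','wrist']:
    c=grab(cam,'stop_'+cam);np.savez('stop_'+cam,**c);fit(c,cam,s0=(.629,-.025))
E
```

```text
t: 15.6
eef_pos: [0.63, -0.0356, 0.1698]
tool_rot: [0.588, 0.396, 0.587, -0.391]
contact_force: [0.6, 6.4, 6.3]
gripper_width: 0.207
t: 15.9
eef_pos: [0.63, -0.0368, 0.1698]
tool_rot: [0.588, 0.396, 0.588, -0.391]
contact_force: [0.3, 9.0, 5.3]
gripper_width: 0.211
[ 0.63   -0.0368  0.1698] [0.3006 8.9809 5.2587] [ 2.1789 -0.2411 -0.0943]
top axis [ 0.5849 -0.0169] socket [ 0.6313 -0.0355] dist 0.049923999255480085 ang -21.91262543300847
scene axis [ 0.5796 -0.0303] socket [ 0.6164 -0.0361] dist 0.03726925008110169 ang -9.067536391151185
wrist axis [ 0.5735 -0.0331] socket [ 0.6272 -0.024 ] dist 0.05438798713029238 ang 9.64165433487169
```

```bash
python3 -m jog '[{"gripper":1,"dx":0,"dy":-0.001,"dz":0,"rx":0,"ry":0,"rz":0},{"gripper":1,"dx":0,"dy":-0.002,"dz":0,"rx":0,"ry":0,"rz":0},{"gripper":1,"dx":0,"dy":-0.003,"dz":0,"rx":0,"ry":0,"rz":0},{"gripper":1,"dx":0,"dy":-0.003,"dz":0,"rx":0,"ry":0,"rz":0}]'
python3 - <<'E'
from fit import *
c=grab('wrist');np.savez('stop2_wrist',**c);A,S=fit(c,'wrist',s0=(.629,-.025))
w=dict(np.load('stop_wrist.npz'))
# port direction in wrist view: overlay fits
def draw(c,A,S):
    im=cv2.resize(c['pixels'],None,fx=2,fy=2)
    for p,z,col in [(A,.134,(0,0,255)),(S,.127,(0,255,0)),(A+.095*np.array([np.cos(np.radians(10)),np.sin(np.radians(10))]),.042,(255,0,0))]:
        u,v=proj(c,np.array([[*p,z]]),'wrist');cv2.circle(im,(int(2*u[0]),int(2*v[0])),4,col,1)
    return im
i=draw(c,A,S); cv2.imwrite('pics/c8.png',i[150:650,250:800])
E
```

```text
t: 16.45
eef_pos: [0.6302, -0.0391, 0.1697]
tool_rot: [0.588, 0.396, 0.588, -0.39]
contact_force: [0.9, 9.6, 4.3]
gripper_width: 0.208
wrist axis [ 0.5736 -0.0332] socket [ 0.6271 -0.0238] dist 0.05431816166035403 ang 9.867854540755049
```

View pics/c8.png

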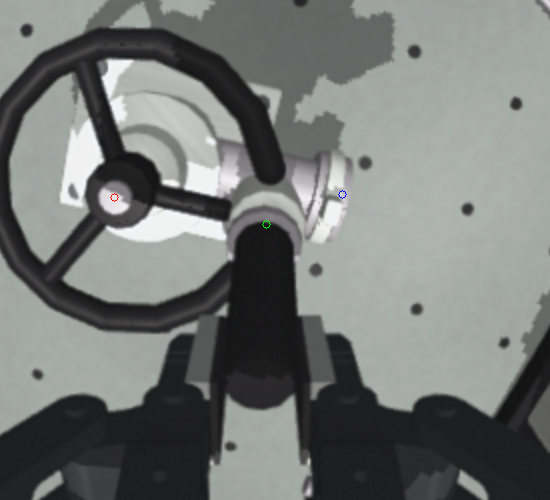

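The wheel did not move between the two pushes (9.6° → 9.9°) while the side force rose to about 9.6 N against a 2-3 N drag. It sits over the port, so this is the stop. The handle leans within its play, so I bring the TCP back over the socket, firm up the grip and re-measure before backing off.

```bash
python3 -m jog '[{"gripper":1,"dx":0,"dy":0.004,"dz":0,"rx":0,"ry":0,"rz":0},{"gripper":1,"dx":0,"dy":0.008,"dz":0,"rx":0,"ry":0,"rz":0},{"gripper":1,"dx":-0.0005,"dy":0.012,"dz":0,"rx":0,"ry":0,"rz":0},{"gripper":1,"dx":-0.001,"dy":0.015,"dz":0,"rx":0,"ry":0,"rz":0},{"gripper":1,"dx":-0.001,"dy":0.015,"dz":0,"rx":0,"ry":0,"rz":0}]'
python3 - <<'E'
from fit import *
c=grab('wrist','w9');A,S=fit(c,'wrist',s0=(.629,-.025));print(get_obs()['contact_force'],get_obs()['eef_pos'])
E
```

```text
t: 17.0
eef_pos: [0.6283, -0.0298, 0.1698]
tool_rot: [0.588, 0.394, 0.586, -0.393]
contact_force: [-0.1, -1.7, 5.4]
gripper_width: 0.212
wrist axis [ 0.5736 -0.0331] socket [ 0.6271 -0.0247] dist 0.05412480554893739 ang 8.947842135974868
[-1.2694 -1.2366  6.6165] [ 0.6284 -0.03    0.1699]
```

```bash
python3 -m jog '[{"gripper":1,"dx":0,"dy":0.003,"dz":0,"rx":0,"ry":0,"rz":0},{"gripper":1,"dx":0,"dy":0.006,"dz":0,"rx":0,"ry":0,"rz":0},{"gripper":1,"dx":0,"dy":0.006,"dz":0,"rx":0,"ry":0,"rz":0},{"gripper":1,"dx":0,"dy":0.006,"dz":0,"rx":0,"ry":0,"rz":0}]' 110
python3 - <<'E'
from fit import *
c=grab('wrist','w10');np.savez('ref_wrist',**c);A,S=fit(c,'wrist',s0=(.629,-.025));print(get_obs()['contact_force'],get_obs()['eef_pos'])
P=cloud(grab('scene'));q=P[(np.hypot(P[...,0]-.632,P[...,1]+.025)<.025)&(P[...,2]>.13)&(P[...,2]<.158)]
for z in np.arange(.13,.158,.007):
    s=q[(q[:,2]>=z)&(q[:,2]<z+.007)]; print(round(z,3),s.mean(0),len(s))
E
```

```text
t: 17.45
eef_pos: [0.6287, -0.0247, 0.1701]
tool_rot: [0.589, 0.395, 0.586, -0.394]
contact_force: [0.0, -1.8, 6.1]
gripper_width: 0.187
wrist axis [ 0.5735 -0.0331] socket [ 0.6252 -0.0209] dist 0.0530728386184515 ang 13.285078802763822
[-0.2093 -2.1645  6.5969] [ 0.6286 -0.0248  0.1701]
0.13 [ 0.6336 -0.0172  0.1333] 29
0.137 [ 0.6347 -0.0168  0.1407] 20
0.144 [ 0.6324 -0.0181  0.147 ] 19
0.151 [ 0.6352 -0.0189  0.1552] 21
```

The handle is still clamped with a few degrees of lean. It is home and can't fall, so I ease the jaws about 4 mm so its collar settles flat, centre the TCP and re-grip firmly.

```bash
python3 -m jog '[{"gripper":0.73,"dx":0,"dy":0,"dz":0,"rx":0,"ry":0,"rz":0},{"gripper":0.73,"dx":0,"dy":0,"dz":0,"rx":0,"ry":0,"rz":0},{"gripper":0.73,"dx":0,"dy":0,"dz":0,"rx":0,"ry":0,"rz":0},{"gripper":0.73,"dx":0,"dy":0.001,"dz":0,"rx":0,"ry":0,"rz":0},{"gripper":0.73,"dx":0,"dy":0.002,"dz":0,"rx":0,"ry":0,"rz":0},{"gripper":0.73,"dx":0,"dy":0.002,"dz":0,"rx":0,"ry":0,"rz":0}]'
python3 - <<'E'
from fit import *
print(get_obs()['contact_force'],get_obs()['eef_pos'])
c=grab('wrist','w11');np.savez('w11',**c);A,S=fit(c,'wrist',s0=(.628,-.023))
P=cloud(grab('scene'));q=P[(np.hypot(P[...,0]-.632,P[...,1]+.022)<.025)&(P[...,2]>.135)&(P[...,2]<.158)]
print(np.polyfit(q[:,2],q[:,1],1),np.polyfit(q[:,2],q[:,0],1),len(q))
i=cv2.resize(c['pixels'],None,fx=2,fy=2);u,v=proj(c,np.array([[*S,.127]]),'wrist');cv2.circle(i,(int(2*u[0]),int(2*v[0])),4,(0,255,0),1)
r=cv2.resize(dict(np.load('ref_wrist.npz'))['pixels'],None,fx=2,fy=2)
cv2.imwrite('pics/c9.png',np.hstack([r[250:650,350:700],i[250:650,350:700]]))
E
```

```text
t: 18.15
eef_pos: [0.6269, -0.0213, 0.1685]
tool_rot: [0.587, 0.394, 0.587, -0.394]
contact_force: [0.2, 0.2, -0.3]
gripper_width: 0.266
[ 0.207   0.2073 -0.2847] [ 0.6269 -0.0213  0.1685]
wrist axis [ 0.5737 -0.0332] socket [ 0.6255 -0.0195] dist 0.05359892225584758 ang 14.881326802443677
[-0.1539  0.0062] [0.0399 0.6276] 59
```

View pics/c9.png

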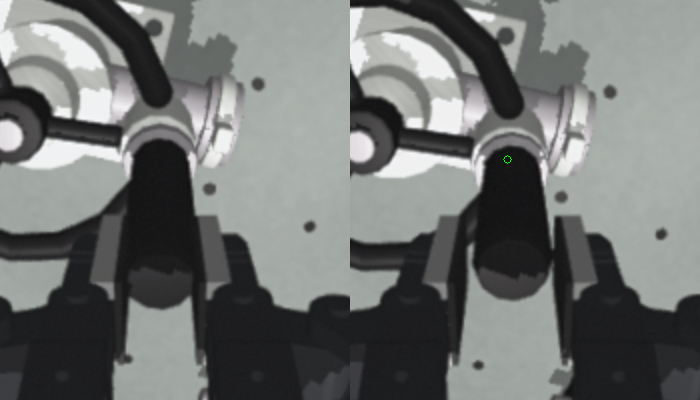

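The handle is upright and home again (right half; cap at (513,275) between the open pads). The handle hides the ring, so I switch to measuring the wheel angle from its spokes, at the stop and now.

```bash
cat >> fit.py <<'E'
def spokes(c,cam,A0=(.5737,-.0332),guess=10,zs=.116,R=30):
    g=np.minimum(cv2.GaussianBlur(c['pixels'].min(-1).astype(float),(0,0),.7),130)
    rr=np.linspace(.020,.046,14)
    def prof(ang,A):
        a=np.radians(ang); u,v=proj(c,np.c_[A[0]+rr*np.cos(a),A[1]+rr*np.sin(a),np.full(rr.shape,zs)],cam); return map_coordinates(g,[v,u],order=1)
    def cost(p):
        s=0
        for k in (0,120,240):
            s+=np.mean(prof(p[2]+k,p)-.5*prof(p[2]+k+13,p)-.5*prof(p[2]+k-13,p))
        return s
    G=min((cost((A0[0],A0[1],a)),a) for a in np.arange(guess-R,guess+R,.5))
    f=minimize(cost,[*A0,G[1]],method='Nelder-Mead',options=dict(initial_simplex=np.array([*A0,G[1]])+np.array([[0,0,0],[.001,0,0],[0,.001,0],[0,0,1]])))
    print(cam,'spokes grid',G,'fit',f.x,f.fun,[round(np.mean(prof(f.x[2]+k,f.x)),0) for k in (0,120,240)]); return f.x
E
python3 - <<'E'
from fit import *
for n,g in [('w4',188),('stop_wrist',10),('stop2_wrist',10),('ref_wrist',10),('w11',10)]:
    print(n,end=' '); spokes(dict(np.load(n+'.npz')),'wrist',guess=g)
print('top');spokes(dict(np.load('stop_top.npz')),'top',A0=(.5745,-.0298),guess=10)
print('scene');spokes(dict(np.load('stop_scene.npz')),'scene',A0=(.5780,-.03),guess=10)
E
```

```text
w4 wrist spokes grid (np.float64(-205.972774045824), np.float64(188.0)) fit [  0.5732  -0.0325 187.9904] -208.0930866338755 [np.float64(65.0), np.float64(45.0), np.float64(35.0)]
stop_wrist wrist spokes grid (np.float64(-216.97799270549712), np.float64(5.5)) fit [ 0.5727 -0.0315  7.4909] -236.9197375312269 [np.float64(54.0), np.float64(35.0), np.float64(39.0)]
stop2_wrist wrist spokes grid (np.float64(-227.91614618223366), np.float64(6.0)) fit [ 0.5727 -0.0321  7.0215] -239.86614046319124 [np.float64(56.0), np.float64(35.0), np.float64(38.0)]
ref_wrist wrist spokes grid (np.float64(-213.00244867893414), np.float64(16.5)) fit [ 0.5732 -0.0335 16.9494] -217.44732688524664 [np.float64(55.0), np.float64(48.0), np.float64(44.0)]
w11 wrist spokes grid (np.float64(-212.8113791243831), np.float64(16.5)) fit [ 0.5728 -0.0333 16.9539] -218.60017294632695 [np.float64(51.0), np.float64(48.0), np.float64(47.0)]
top
top spokes grid (np.float64(-0.92821092269387), np.float64(37.5)) fit [ 0.5792 -0.028  35.4505] -1.5746142216329426 [np.float64(93.0), np.float64(99.0), np.float64(93.0)]
scene
scene spokes grid (np.float64(-32.28111650213032), np.float64(12.5)) fit [ 0.5699 -0.0259  9.7104] -44.15715110291842 [np.float64(105.0), np.float64(57.0), np.float64(34.0)]
```

```bash
python3 - <<'E'
from fit import *
c=dict(np.load('w11.npz'));print(fproj(c,[.6269,-.0213,.203]),fish(c,256.5,256,.203))
r=dict(np.load('w4.npz'))  # in-hand reference: cap centre there
print(fproj(r,[.5005,-.1334,.2385+.035]))
g=c['pixels'].min(-1)
# cap ellipse in both (slightly lighter than grip): rows profile at column 256
for d,col in ((c,256),(r,254)): print(d['pixels'].min(-1)[225:300:3,col])
E
```

```text
[254.3306 260.6554] [ 0.6269 -0.0185  0.203 ]
[254.1284 261.5067]
[ 22  21  19  21  21  24  24  30  30  30  29  30  27  53  62  61  56 161
 161 160 158 160 160 159 160]
[ 20  19  17  19  20  18  18  21  22  27  27  25  46  62  59  58  54  53
  73 144 146 148 148 145 146]
```

```bash
python3 -m jog '[{"gripper":0.73,"dx":-0.0005,"dy":0.0015,"dz":0,"rx":0,"ry":0,"rz":0},{"gripper":0.73,"dx":-0.001,"dy":0.003,"dz":0,"rx":0,"ry":0,"rz":0},{"gripper":1,"dx":-0.001,"dy":0.003,"dz":0,"rx":0,"ry":0,"rz":0},{"gripper":1,"dx":-0.001,"dy":0.003,"dz":0,"rx":0,"ry":0,"rz":0},{"gripper":1,"dx":-0.001,"dy":0.003,"dz":0,"rx":0,"ry":0,"rz":0},{"gripper":1,"dx":-0.001,"dy":0.003,"dz":0,"rx":0,"ry":0,"rz":0}]' 115
python3 - <<'E'
import numpy as np
from fit import *
def tab(a,b,n=10,r=55):
    t=np.radians(np.linspace(a,b,n+1)); print(a,b,' '.join(f'({r*(np.cos(x)-np.cos(t[0])):.1f},{r*(np.sin(x)-np.sin(t[0])):.1f})' for x in t[1:]))
for a in (15,105,195,285): tab(a,a+90)
spokes(grab('wrist'),'wrist',guess=10)
E
```

```text
t: 18.85
eef_pos: [0.6263, -0.0186, 0.1691]
tool_rot: [0.587, 0.394, 0.587, -0.394]
contact_force: [-1.3, 0.7, 4.8]
gripper_width: 0.186
15 105 (-2.9,8.1) (-7.0,15.7) (-12.3,22.6) (-18.5,28.5) (-25.6,33.4) (-33.4,37.1) (-41.7,39.6) (-50.2,40.7) (-58.9,40.5) (-67.4,38.9)
105 195 (-8.1,-2.9) (-15.7,-7.0) (-22.6,-12.3) (-28.5,-18.5) (-33.4,-25.6) (-37.1,-33.4) (-39.6,-41.7) (-40.7,-50.2) (-40.5,-58.9) (-38.9,-67.4)
195 285 (2.9,-8.1) (7.0,-15.7) (12.3,-22.6) (18.5,-28.5) (25.6,-33.4) (33.4,-37.1) (41.7,-39.6) (50.2,-40.7) (58.9,-40.5) (67.4,-38.9)
285 375 (8.1,2.9) (15.7,7.0) (22.6,12.3) (28.5,18.5) (33.4,25.6) (37.1,33.4) (39.6,41.7) (40.7,50.2) (40.5,58.9) (38.9,67.4)
wrist spokes grid (np.float64(-211.34690691541664), np.float64(17.0)) fit [ 0.5731 -0.0335 16.8272] -216.99728055109176 [np.float64(54.0), np.float64(49.0), np.float64(45.0)]
```

```bash
python3 -m jog '[{"gripper":1,"dx":-0.0029,"dy":0.0081,"dz":0,"rx":0,"ry":0,"rz":0},{"gripper":1,"dx":-0.007,"dy":0.0157,"dz":0,"rx":0,"ry":0,"rz":0},{"gripper":1,"dx":-0.0123,"dy":0.0226,"dz":0,"rx":0,"ry":0,"rz":0},{"gripper":1,"dx":-0.0185,"dy":0.0285,"dz":0,"rx":0,"ry":0,"rz":0},{"gripper":1,"dx":-0.0256,"dy":0.0334,"dz":0,"rx":0,"ry":0,"rz":0},{"gripper":1,"dx":-0.0334,"dy":0.0371,"dz":0,"rx":0,"ry":0,"rz":0},{"gripper":1,"dx":-0.0417,"dy":0.0396,"dz":0,"rx":0,"ry":0,"rz":0},{"gripper":1,"dx":-0.0502,"dy":0.0407,"dz":0,"rx":0,"ry":0,"rz":0},{"gripper":1,"dx":-0.0589,"dy":0.0405,"dz":0,"rx":0,"ry":0,"rz":0},{"gripper":1,"dx":-0.0674,"dy":0.0389,"dz":0,"rx":0,"ry":0,"rz":0}]'
python3 -c "
from fit import *
spokes(grab('wrist'),'wrist',guess=95)"
```

```text
t: 19.9
eef_pos: [0.5589, 0.0215, 0.1692]
tool_rot: [0.588, 0.395, 0.587, -0.393]
contact_force: [3.4, 1.2, 5.6]
gripper_width: 0.184
wrist spokes grid (np.float64(-74.91935181115349), np.float64(96.5)) fit [ 0.5757 -0.033  94.9687] -80.30301879159569 [np.float64(20.0), np.float64(29.0), np.float64(35.0)]
```

```bash
python3 -m jog '[{"gripper":1,"dx":-0.0081,"dy":-0.0029,"dz":0,"rx":0,"ry":0,"rz":0},{"gripper":1,"dx":-0.0157,"dy":-0.007,"dz":0,"rx":0,"ry":0,"rz":0},{"gripper":1,"dx":-0.0226,"dy":-0.0123,"dz":0,"rx":0,"ry":0,"rz":0},{"gripper":1,"dx":-0.0285,"dy":-0.0185,"dz":0,"rx":0,"ry":0,"rz":0},{"gripper":1,"dx":-0.0334,"dy":-0.0256,"dz":0,"rx":0,"ry":0,"rz":0},{"gripper":1,"dx":-0.0371,"dy":-0.0334,"dz":0,"rx":0,"ry":0,"rz":0},{"gripper":1,"dx":-0.0396,"dy":-0.0417,"dz":0,"rx":0,"ry":0,"rz":0},{"gripper":1,"dx":-0.0407,"dy":-0.0502,"dz":0,"rx":0,"ry":0,"rz":0},{"gripper":1,"dx":-0.0405,"dy":-0.0589,"dz":0,"rx":0,"ry":0,"rz":0},{"gripper":1,"dx":-0.0389,"dy":-0.0674,"dz":0,"rx":0,"ry":0,"rz":0}]'
python3 -m jog '[{"gripper":1,"dx":0.0029,"dy":-0.0081,"dz":0,"rx":0,"ry":0,"rz":0},{"gripper":1,"dx":0.007,"dy":-0.0157,"dz":0,"rx":0,"ry":0,"rz":0},{"gripper":1,"dx":0.0123,"dy":-0.0226,"dz":0,"rx":0,"ry":0,"rz":0},{"gripper":1,"dx":0.0185,"dy":-0.0285,"dz":0,"rx":0,"ry":0,"rz":0},{"gripper":1,"dx":0.0256,"dy":-0.0334,"dz":0,"rx":0,"ry":0,"rz":0},{"gripper":1,"dx":0.0334,"dy":-0.0371,"dz":0,"rx":0,"ry":0,"rz":0},{"gripper":1,"dx":0.0417,"dy":-0.0396,"dz":0,"rx":0,"ry":0,"rz":0},{"gripper":1,"dx":0.0502,"dy":-0.0407,"dz":0,"rx":0,"ry":0,"rz":0},{"gripper":1,"dx":0.0589,"dy":-0.0405,"dz":0,"rx":0,"ry":0,"rz":0},{"gripper":1,"dx":0.0674,"dy":-0.0389,"dz":0,"rx":0,"ry":0,"rz":0}]'
python3 -m jog '[{"gripper":1,"dx":0.0081,"dy":0.0029,"dz":0,"rx":0,"ry":0,"rz":0},{"gripper":1,"dx":0.0157,"dy":0.007,"dz":0,"rx":0,"ry":0,"rz":0},{"gripper":1,"dx":0.0226,"dy":0.0123,"dz":0,"rx":0,"ry":0,"rz":0},{"gripper":1,"dx":0.0285,"dy":0.0185,"dz":0,"rx":0,"ry":0,"rz":0},{"gripper":1,"dx":0.0334,"dy":0.0256,"dz":0,"rx":0,"ry":0,"rz":0},{"gripper":1,"dx":0.0371,"dy":0.0334,"dz":0,"rx":0,"ry":0,"rz":0},{"gripper":1,"dx":0.0396,"dy":0.0417,"dz":0,"rx":0,"ry":0,"rz":0},{"gripper":1,"dx":0.0407,"dy":0.0502,"dz":0,"rx":0,"ry":0,"rz":0},{"gripper":1,"dx":0.0405,"dy":0.0589,"dz":0,"rx":0,"ry":0,"rz":0},{"gripper":1,"dx":0.0389,"dy":0.0674,"dz":0,"rx":0,"ry":0,"rz":0}]'
python3 -c "
from fit import *
spokes(grab('wrist'),'wrist',guess=8)
print(get_obs()['contact_force'],get_obs()['eef_pos'])"
```

```text
t: 20.95
eef_pos: [0.5197, -0.0451, 0.1693]
tool_rot: [0.587, 0.395, 0.588, -0.392]
contact_force: [1.4, 3.7, 9.2]
gripper_width: 0.186
t: 21.95
eef_pos: [0.5851, -0.0851, 0.1691]
tool_rot: [0.585, 0.394, 0.589, -0.394]
contact_force: [-4.9, 1.4, 15.1]
gripper_width: 0.189
t: 22.95
eef_pos: [0.6247, -0.0202, 0.1693]
tool_rot: [0.587, 0.394, 0.587, -0.395]
contact_force: [-1.7, -3.9, 11.1]
gripper_width: 0.184
wrist spokes grid (np.float64(-224.657759670144), np.float64(4.5)) fit [ 0.5731 -0.0314  6.5137] -235.4361123952209 [np.float64(53.0), np.float64(37.0), np.float64(39.0)]
[-1.7513 -2.7251 11.7149] [ 0.6245 -0.0182  0.1692]
```

```bash
python3 -m jog '[{"gripper":1,"dx":-0.0029,"dy":0.0081,"dz":0,"rx":0,"ry":0,"rz":0},{"gripper":1,"dx":-0.007,"dy":0.0157,"dz":0,"rx":0,"ry":0,"rz":0},{"gripper":1,"dx":-0.0123,"dy":0.0226,"dz":0,"rx":0,"ry":0,"rz":0},{"gripper":1,"dx":-0.0185,"dy":0.0285,"dz":0,"rx":0,"ry":0,"rz":0},{"gripper":1,"dx":-0.0256,"dy":0.0334,"dz":0,"rx":0,"ry":0,"rz":0},{"gripper":1,"dx":-0.0334,"dy":0.0371,"dz":0,"rx":0,"ry":0,"rz":0},{"gripper":1,"dx":-0.0417,"dy":0.0396,"dz":0,"rx":0,"ry":0,"rz":0},{"gripper":1,"dx":-0.0502,"dy":0.0407,"dz":0,"rx":0,"ry":0,"rz":0},{"gripper":1,"dx":-0.0589,"dy":0.0405,"dz":0,"rx":0,"ry":0,"rz":0},{"gripper":1,"dx":-0.0674,"dy":0.0389,"dz":0,"rx":0,"ry":0,"rz":0}]'
python3 -m jog '[{"gripper":1,"dx":-0.0081,"dy":-0.0029,"dz":0,"rx":0,"ry":0,"rz":0},{"gripper":1,"dx":-0.0157,"dy":-0.007,"dz":0,"rx":0,"ry":0,"rz":0},{"gripper":1,"dx":-0.0226,"dy":-0.0123,"dz":0,"rx":0,"ry":0,"rz":0},{"gripper":1,"dx":-0.0285,"dy":-0.0185,"dz":0,"rx":0,"ry":0,"rz":0},{"gripper":1,"dx":-0.0334,"dy":-0.0256,"dz":0,"rx":0,"ry":0,"rz":0},{"gripper":1,"dx":-0.0371,"dy":-0.0334,"dz":0,"rx":0,"ry":0,"rz":0},{"gripper":1,"dx":-0.0396,"dy":-0.0417,"dz":0,"rx":0,"ry":0,"rz":0},{"gripper":1,"dx":-0.0407,"dy":-0.0502,"dz":0,"rx":0,"ry":0,"rz":0},{"gripper":1,"dx":-0.0405,"dy":-0.0589,"dz":0,"rx":0,"ry":0,"rz":0},{"gripper":1,"dx":-0.0389,"dy":-0.0674,"dz":0,"rx":0,"ry":0,"rz":0}]'
python3 -m jog '[{"gripper":1,"dx":0.0029,"dy":-0.0081,"dz":0,"rx":0,"ry":0,"rz":0},{"gripper":1,"dx":0.007,"dy":-0.0157,"dz":0,"rx":0,"ry":0,"rz":0},{"gripper":1,"dx":0.0123,"dy":-0.0226,"dz":0,"rx":0,"ry":0,"rz":0},{"gripper":1,"dx":0.0185,"dy":-0.0285,"dz":0,"rx":0,"ry":0,"rz":0},{"gripper":1,"dx":0.0256,"dy":-0.0334,"dz":0,"rx":0,"ry":0,"rz":0},{"gripper":1,"dx":0.0334,"dy":-0.0371,"dz":0,"rx":0,"ry":0,"rz":0},{"gripper":1,"dx":0.0417,"dy":-0.0396,"dz":0,"rx":0,"ry":0,"rz":0},{"gripper":1,"dx":0.0502,"dy":-0.0407,"dz":0,"rx":0,"ry":0,"rz":0},{"gripper":1,"dx":0.0589,"dy":-0.0405,"dz":0,"rx":0,"ry":0,"rz":0},{"gripper":1,"dx":0.0674,"dy":-0.0389,"dz":0,"rx":0,"ry":0,"rz":0}]'
python3 -m jog '[{"gripper":1,"dx":0.0081,"dy":0.0029,"dz":0,"rx":0,"ry":0,"rz":0},{"gripper":1,"dx":0.0157,"dy":0.007,"dz":0,"rx":0,"ry":0,"rz":0},{"gripper":1,"dx":0.0226,"dy":0.0123,"dz":0,"rx":0,"ry":0,"rz":0},{"gripper":1,"dx":0.0285,"dy":0.0185,"dz":0,"rx":0,"ry":0,"rz":0},{"gripper":1,"dx":0.0334,"dy":0.0256,"dz":0,"rx":0,"ry":0,"rz":0},{"gripper":1,"dx":0.0371,"dy":0.0334,"dz":0,"rx":0,"ry":0,"rz":0},{"gripper":1,"dx":0.0396,"dy":0.0417,"dz":0,"rx":0,"ry":0,"rz":0},{"gripper":1,"dx":0.0407,"dy":0.0502,"dz":0,"rx":0,"ry":0,"rz":0},{"gripper":1,"dx":0.0405,"dy":0.0569,"dz":0,"rx":0,"ry":0,"rz":0},{"gripper":1,"dx":0.0405,"dy":0.0599,"dz":0,"rx":0,"ry":0,"rz":0}]'
cat > chk.py <<'E'
from fit import *
o=get_obs();print(o['contact_force'],o['eef_pos'])
c=grab('wrist');np.savez('last',**c)
spokes(c,'wrist',guess=8);spokes(grab('wrist'),'wrist',guess=8);s=grab('scene');spokes(s,'scene',A0=(.5780,-.03),guess=8)
P=cloud(s);q=P[(np.hypot(P[...,0]-.632,P[...,1]+.022)<.025)&(P[...,2]>.135)&(P[...,2]<.158)]
print('slopes dy/dz,dx/dz',np.polyfit(q[:,2],q[:,1],1)[0],np.polyfit(q[:,2],q[:,0],1)[0],len(q))
print('cap edge col',c['pixels'].min(-1)[225:300:3,256])
E
python3 chk.py
```

```text
t: 24.0
eef_pos: [0.5587, 0.0213, 0.1692]
tool_rot: [0.588, 0.395, 0.587, -0.393]
contact_force: [3.2, 0.9, 5.3]
gripper_width: 0.182
t: 25.0
eef_pos: [0.5197, -0.045, 0.1693]
tool_rot: [0.587, 0.395, 0.588, -0.392]
contact_force: [1.4, 4.3, 10.0]
gripper_width: 0.189
t: 26.0
eef_pos: [0.5851, -0.0851, 0.1691]
tool_rot: [0.585, 0.394, 0.589, -0.394]
contact_force: [-5.2, 1.8, 15.0]
gripper_width: 0.182
t: 27.0
eef_pos: [0.626, -0.0269, 0.1692]
tool_rot: [0.587, 0.393, 0.588, -0.395]
contact_force: [-2.6, -4.3, 11.4]
gripper_width: 0.183
[-2.6331 -4.2892 11.4263] [ 0.626  -0.0269  0.1692]
wrist spokes grid (np.float64(-226.68058106763954), np.float64(-1.0)) fit [ 0.5727 -0.0316 -0.2094] -246.0291909788166 [np.float64(53.0), np.float64(30.0), np.float64(36.0)]
wrist spokes grid (np.float64(-224.6398881473492), np.float64(-1.0)) fit [ 0.5728 -0.0315  0.1935] -243.7200354771886 [np.float64(53.0), np.float64(30.0), np.float64(36.0)]
scene spokes grid (np.float64(-40.57306171807119), np.float64(3.0)) fit [ 0.5697 -0.0346 -6.8497] -64.37490031403422 [np.float64(55.0), np.float64(68.0), np.float64(28.0)]
slopes dy/dz,dx/dz -0.09438168563528931 -0.0631544771287356 61
cap edge col [ 22  20  19  22  21  21  23  25  23  28  28  29  71  70  67  66  63  61
  82 158 160 162 161 158 158]
```

```bash
python3 -m jog '[{"gripper":1,"dx":0,"dy":0.002,"dz":0,"rx":0,"ry":0,"rz":0},{"gripper":1,"dx":0,"dy":0.004,"dz":0,"rx":0,"ry":0,"rz":0},{"gripper":1,"dx":0,"dy":0.005,"dz":0,"rx":0,"ry":0,"rz":0},{"gripper":1,"dx":0,"dy":0.005,"dz":0,"rx":0,"ry":0,"rz":0},{"gripper":1,"dx":0,"dy":0.005,"dz":0,"rx":0,"ry":0,"rz":0}]'
cat >> fit.py <<'E'
def spk1(c,A=(.5729,-.0318),guess=6,zs=.116,cam='wrist'):
    g=np.minimum(cv2.GaussianBlur(c['pixels'].min(-1).astype(float),(0,0),.7),130); rr=np.linspace(.018,.040,14); out=[]
    for k in (0,120,240):
        a=np.arange(guess-14,guess+14,.25); v=[]
        for x in np.radians(a+k):
            u,w=proj(c,np.c_[A[0]+rr*np.cos(x),A[1]+rr*np.sin(x),np.full(rr.shape,zs)],cam); v.append(map_coordinates(g,[w,u],order=1))
        v=np.array(v); d=np.clip(90-v,0,None).sum(1); d=np.where(d>.3*d.max(),d,0); out.append(round((a*d).sum()/d.sum(),2))
    return out
E
python3 - <<'E'
from fit import *
for A in [(.5729,-.0318),(.5733,-.0325)]:
    for n in ('stop_wrist','stop2_wrist','last'):
        c=dict(np.load(n+'.npz')); print(n,spk1(c,A,guess=0 if n=='last' else 7))
    print('now',spk1(grab('wrist'),A,6))
E
python3 chk.py
```

```text
t: 27.65
eef_pos: [0.6258, -0.0229, 0.1692]
tool_rot: [0.586, 0.394, 0.587, -0.395]
contact_force: [-2.5, -3.6, 10.4]
gripper_width: 0.192
stop_wrist [np.float64(7.15), np.float64(9.43), np.float64(10.31)]
stop2_wrist [np.float64(6.86), np.float64(9.56), np.float64(10.31)]
last [np.float64(-0.75), np.float64(0.96), np.float64(2.86)]
now [np.float64(3.55), np.float64(5.42), np.float64(7.03)]
stop_wrist [np.float64(8.54), np.float64(9.19), np.float64(9.09)]
stop2_wrist [np.float64(8.25), np.float64(9.26), np.float64(9.08)]
last [np.float64(0.61), np.float64(0.92), np.float64(1.51)]
now [np.float64(5.0), np.float64(5.22), np.float64(5.73)]
[-2.9778 -3.4874 11.2642] [ 0.6258 -0.0228  0.1692]
wrist spokes grid (np.float64(-220.781925902837), np.float64(3.0)) fit [ 0.5733 -0.0315  4.4995] -235.84362019687285 [np.float64(53.0), np.float64(37.0), np.float64(41.0)]
wrist spokes grid (np.float64(-220.98152719956687), np.float64(3.0)) fit [ 0.5733 -0.0315  4.5061] -236.12885911735026 [np.float64(53.0), np.float64(37.0), np.float64(41.0)]
scene spokes grid (np.float64(-35.00334431047407), np.float64(5.5)) fit [ 0.5738 -0.0368 -0.612 ] -56.76935729878042 [np.float64(72.0), np.float64(67.0), np.float64(25.0)]
slopes dy/dz,dx/dz 0.047732539060384487 0.015213958510525427 59
cap edge col [ 16  19  21  22  23  20  23  21  24  30  30  27  70  69  67  65  63  61
  81 158 158 159 161 159 158]
```

```bash
python3 -m jog '[{"gripper":1,"dx":0,"dy":0.001,"dz":0,"rx":0,"ry":0,"rz":0},{"gripper":1,"dx":0,"dy":0.002,"dz":0,"rx":0,"ry":0,"rz":0},{"gripper":1,"dx":-0.0004,"dy":0.003,"dz":0,"rx":0,"ry":0,"rz":0},{"gripper":1,"dx":-0.0004,"dy":0.0036,"dz":0,"rx":0,"ry":0,"rz":0},{"gripper":1,"dx":-0.0004,"dy":0.0036,"dz":0,"rx":0,"ry":0,"rz":0},{"gripper":1,"dx":-0.0004,"dy":0.0036,"dz":0,"rx":0,"ry":0,"rz":0}]'
python3 - <<'E'
from fit import *
c=grab('wrist');print('now',spk1(c,(.5733,-.0325),8)); print(get_obs()['eef_pos'],get_obs()['contact_force'])
s=grab('scene');P=cloud(s)
for lo,hi in ((.135,.158),(.135,.15)):
    q=P[(np.hypot(P[...,0]-.632,P[...,1]+.022)<.025)&(P[...,2]>lo)&(P[...,2]<hi)];print(np.polyfit(q[:,2],q[:,1],1)[0],np.polyfit(q[:,2],q[:,0],1)[0])
print('cap',c['pixels'].min(-1)[255:290:2,256])
i=cv2.resize(c['pixels'],None,fx=2,fy=2)[150:650,250:800]; a=cv2.resize(s['pixels'][150:230,230:270],(250,500),interpolation=2)
cv2.imwrite('pics/c10.png',np.hstack([i,a]))
E
```

```text
t: 28.5
eef_pos: [0.6253, -0.0195, 0.1692]
tool_rot: [0.586, 0.394, 0.587, -0.395]
contact_force: [-3.2, -4.1, 10.7]
gripper_width: 0.188
now [np.float64(8.35), np.float64(8.66), np.float64(8.99)]
[ 0.6253 -0.0195  0.1692] [-3.2367 -4.4268 12.1955]
-0.024087226426120167 -0.007920418842247305
-0.016191186787154838 -0.06626050627950766
cap [ 28  29  30  28  54  69  68  66  65  62  62  58  82 159 157 157 158 158]
```

View pics/c10.png

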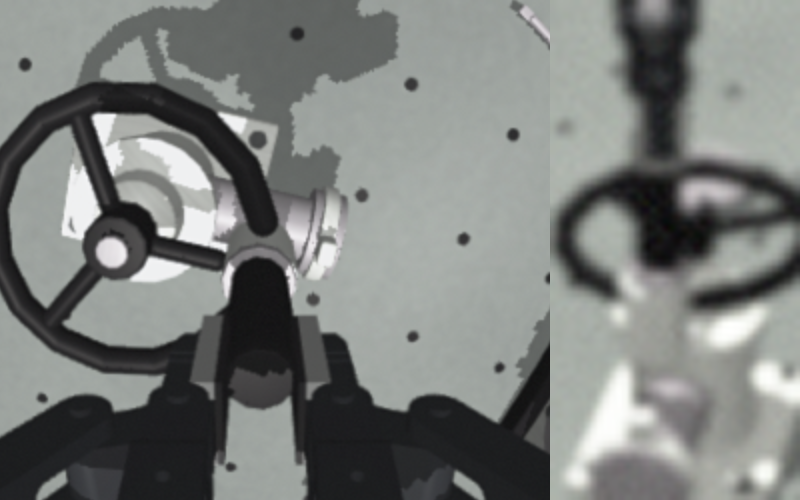

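The wheel reads 8.7°, against 8.9° at the stop, two turns later. The handle is upright, the collar is on the cup and the grip is firm, so I hand in.

```bash
python3 -c "
from station import *
print(hand_in())"
```

```text
the job is handed in; nothing more can be done
None
```

The valve is shut and backed off two full turns, and the arm still grips the handle, upright and home in the wheel. I handed it in at about 28.6 s of the 72 s allowed.

**What I did:** I pulled the black-gripped handle from its holder and seated it in the wheel socket. I cranked clockwise about half a turn to the stop, then two turns counter-clockwise.

**Final checks:**
- **Stop:** the wheel did not move between two further pushes. The side force rose to 9.6 N, against a drag of 2-3 N. The socket sat over the side port.
- **Two turns:** the spokes read about 8.7° at the end and 8.9° at the stop, so the back-off is within about 0.3°. The reading after the first turn agreed.
- **Handle:** the TCP height was 0.1692 m, which means fully home. It presses down with about 11 N, leans about 1-2° and is gripped at 115 N.

**What was less clean:**
- The handle leaned about 10° in its play while I pushed against the stop. I eased the jaws about 4 mm for a moment, with the handle home in the socket, so it could stand up again. Then I re-gripped it.
- The ring fit and the top and scene camera estimates of the wheel angle were unreliable where the gripper hid the socket. I relied on the spokes in the wrist view instead.
- I did not measure the bystanders again at the end. The arm stayed clear of them and I saw no unexpected contact.

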